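Right a toppled valve housing and take its bore depth

TASK

The brass valve housing in the row has toppled onto its side: stand it upright again in the lane between the two rails, bored end up, and let go of it, without knocking or shoving its two neighbours or the other things on the table. Then take the depth gauge with the black ribbed handle out of its stand, lower it into the brass housing's bore until its collar sits flat on the rim, so that the bore's floor pushes the sliding pin back to the true depth, and draw it straight out without disturbing the pin. Finish with the gauge still in the gripper, held steady and level in the air over the clipboard, so that the pin can be read and the depth noted: the program ends while holding it there.

Things in the scene. Friction and masses are not known exactly. Their poses are not given: they have to be found in the camera images.
- lane: Fixed sample lane: dark grey plate 100 x 300 mm, top 12 mm above the table, with two steel rails 6 mm high and 8 mm wide along its long sides, 80 mm apart inside. Origin under its centre at table height; z up; the three housings have their places in a row along its x (away from the robot), about 90 mm from centre to centre; y points across the lane, to the left.
- brass_housing_center (a point): Centre of the brass-coloured valve housing, 0.45 kg, 60 mm long: square body 40 x 40 x 46 mm, then a round spigot, 34 mm diameter, 14 mm long. Blind bore 15 mm diameter, 44 mm deep from the spigot's rim. z points along the housing to the bored end, x and y square to the flat sides. Starts on its side across the lane, bored end to the robot's left; centre 20 mm above the plate (30 mm once it stands).
- brass_housing_mouth (a point): Middle of the brass housing's rim plane, where the bore opens, 30 mm from the centre along its z.
- steel_housing_center (a point): Centre of the steel-grey housing of the same shape and size, standing upright in the lane: leave it standing.
- alloy_housing_center (a point): Centre of the light aluminium-grey housing of the same shape and size, standing upright in the lane: leave it standing.
- gauge_grip (a point): Depth gauge, 0.155 kg: point on its axis in the black ribbed round handle (18 mm diameter), 40 mm above the collar's lower face. z runs along the gauge from pin to handle end. The handle reaches from 6 to 70 mm above the collar's lower face. Starts upright in its stand, pin down, collar resting on the stand's rim; it lifts straight out (pin 55 mm long).
- gauge_collar (a point): Centre of the lower face of the gauge's steel collar (30 mm diameter, 6 mm thick), the face that is to sit on the rim; z as for the gauge.
- gauge_tip (a point): Tip of the gauge's graduated steel pin (8 mm diameter); it moves with the pin. Fully out it is 55 mm below the collar's lower face.
- gauge_pin (a joint): How far the pin is pushed back into the gauge, m: 0 = 55 mm out of the collar, at most 0.025. A friction brake of 2.5 N holds it wherever it is left. It starts between 0 and 4 mm; seated in the brass housing's bore it comes to 0.011.
- gauge_stand: Fixed bench stand: round black foot of 68 mm diameter and an aluminium tube of 32 mm diameter with a 15 mm hole, rim 72 mm above the table. Origin under the middle of the foot, z up.
- record_board: Blue clipboard with a white record sheet, fixed flat on the table, 226 mm along its x by 165 mm along its y; origin in the middle of its underside, top of the clip 17 mm above the table. A tall projector whose head overhangs stands close to its right, another beyond the gauge stand on the left.
- loupe: Black stand loupe, 41 mm wide and 44 mm high, loose; a bystander.
- weight: Brass calibration weight, 30 mm wide and 40 mm high, loose; a bystander.
- ring_gauge: Steel setting ring, 48 mm wide and 18 mm high, loose; a bystander.

How it is judged (in metres and radians):
On the way, in this order (a step that is already met when the one before it is completed fails the run):
1. the brass housing stands upright in the lane, bored end up, released (angle between brass_housing_center's own z axis and vertical below 0.08 rad and x of brass_housing_center in the frame of lane between -0.14 and 0.14 m and y of brass_housing_center in the frame of lane between -0.03 and 0.03 m and z of brass_housing_center in the frame of lane between 0.036 and 0.046 m and z of brass_housing_mouth in the frame of lane above 0.066 m and contact force between the fingers and brass_housing below 0.3 N and linear speed of brass_housing below 0.02 m/s), for 0.2 s.
2. the gauge is in the brass housing's bore with its collar flat on the rim (angle between brass_housing_center's own z axis and vertical below 0.08 rad and x of brass_housing_center in the frame of lane between -0.14 and 0.14 m and y of brass_housing_center in the frame of lane between -0.03 and 0.03 m and z of brass_housing_center in the frame of lane between 0.036 and 0.046 m and z of brass_housing_mouth in the frame of lane above 0.066 m and horizontal distance between gauge_collar and brass_housing_mouth below 0.006 m and z of gauge_collar in the frame of brass_housing_mouth between -0.002 and 0.002 m and angle between the z axis of gauge_grip and the z axis of brass_housing_center, either way round below 0.09 rad and value of joint gauge_pin above 0.0095 m), for 0.1 s.
3. the gauge is drawn out of the bore with the pin where the bore left it (z of gauge_tip in the frame of brass_housing_mouth above 0.005 m and value of joint gauge_pin between 0.0098 and 0.0122 m), for 0.1 s.
At the end, for the whole second after the job is handed in: Gauge held still by the fingers alone, level within 10 degrees, collar over the clipboard (12 mm past its edge still counts), 80 to 400 mm above the table; pin pushed back 9.8 to 12.2 mm; brass housing upright within 4.5 degrees on the plate between the rails (angle between brass_housing_center's own z axis and vertical below 0.08 rad and x of brass_housing_center in the frame of lane between -0.14 and 0.14 m and y of brass_housing_center in the frame of lane between -0.03 and 0.03 m and z of brass_housing_center in the frame of lane between 0.036 and 0.046 m and z of brass_housing_mouth in the frame of lane above 0.066 m and value of joint gauge_pin between 0.0098 and 0.0122 m and angle between gauge_grip's own z axis and vertical between 1.4 and 1.74 rad and height (world z) of gauge_collar between 0.08 and 0.4 m and x of gauge_collar in the frame of record_board between -0.125 and 0.125 m and y of gauge_collar in the frame of record_board between -0.1 and 0.1 m and contact force between the fingers and gauge above 2 N and linear speed of gauge below 0.02 m/s and angular speed of gauge below 0.2 rad/s and contact force between gauge and record_board below 0.1 N and contact force between the fingers and brass_housing below 0.3 N); the arm keeps its last pose, push and grip.
It fails at once if one of the two standing housings is tipped over or shoved more than 20 mm (angle between any of steel_housing_center, alloy_housing_center's own z axis and vertical above 0.35 rad or distance of any of steel_housing_center, alloy_housing_center from where it was at the start of the episode above 0.02 m).
It fails at once if the loupe, the weight or the setting ring is moved more than 20 mm (distance of any of loupe, weight, ring_gauge from where it was at the start of the episode above 0.02 m).
It also fails if it takes over 56 s, if anything falls off the work surface, if the arm or the gripper's body presses on something with over 40 N, if the wrist force passes 120 N, or if a joint passes its speed limit or range.

ROBOT

A 6-joint arm with a two-finger parallel gripper is mounted at the origin on a cart in front of the work surface, level with it; the furniture and walls round the work are solid. World frame = base frame: x ahead of the robot, y to its left, z up, the work surface at z = 0. Lengths are in mm, angles in rad, forces in N, time in s.
With the tool pointing down it reaches from about 350 to 975 mm from the base axis. Payload 7.1 kg.
Tool frame: the origin (TCP) lies at the very end of the fingers, on their centre line; the grasp point (between the pads) lies 19 mm behind it; z points along the fingers, x is the direction in which the jaws open and shut, and the axes are right-handed (so a half turn about z gives the same grasp; the last joint's range is limited). The gripper opens to 88 mm and grips with 3 to 60 N. Pads are 20 mm wide; open, the fingers measure 115 mm over their backs; the gripper's body (75 mm by 178 mm) begins 61 mm behind the grasp point.
Start: joints at [-1.254, 0.423, 1.63, -0, 1.089, -0.019], TCP at [205.97, -590.069, 222.675] pointing down, gripper open.
Joint ranges: [-3, 3], [-0.9, 2.11], [0.09, 2.58], [-1.31, 4.45], [0.11, 2.69], [-2.54, 2.54]. Speed limits (rad/s): [2.39, 2.39, 3.01, 3.14, 3.14, 3.14].

INTERFACE

Orientations are given as a rotation vector (axis times angle).
In Python, from workcell import ctrl gives the robot as it stands. The module is installed in compiled form; this text tells all that it offers.
- The arm moves only by the tool move_arm, never from a script. Its argument "motion" is a list of rows, each a list of 2 entries, a list of its own where there are three numbers: the shift along the tool's x, y, z normalised to -1 to 1, where 1 is 150 mm, then the turn, a rotation vector about the tool's x, y, z normalised to -1 to 1, where 1 is 60 degrees. In form: [[[x, y, z], [rx, ry, rz]], ...]. A call has exactly 5 rows; each row is the pose to reach, as a shift and turn from the pose commanded when the call began, along the tool's axes at that moment; what a row does not reach only later rows make up. A row lasts 1/8 s, in which the tool goes at most 62.5 mm and 10.7 degrees, less where a joint would pass 70% of its speed; a pose out of reach is approached as far as the arm can. A call with a number of a shift or a turn outside -1 to 1 is refused whole. A call with a gripper value outside its range is refused whole. "gripper" is the opening, from 0 (shut) to 1 (fully open), set as the call begins (left out, the last holds). The fingers move at their own pace and stop on an object; the grip force is fixed at half the most. Time passes only in rows, so rows that repeat a pose let the fingers close, or fill a call up. It gives the time, the measured TCP pose, the force and the opening at its end, in the units of the state.
- ctrl.get_obs(): the state, without advancing time (a new reading comes with each control period).
- ctrl.get_image(name): name is "scene" or "top"; returns a dict with "pixels" (400x640x3 uint8, red, green, blue), "camera_matrix" (3x3 intrinsics, pixels), "R" (3x3) and "t" (3): a world point X has camera coordinates R X + t. Camera axes: x right, y down, z forward; pixel columns grow to the right and rows downward; lengths in mm; the calibration is good to about 2 mm. A picture is of the moment at which its call begins. There is no depth.
- ctrl.close_job(): hands the job in, once; it reports no verdict.
Trained networks look in the newest picture that a camera, given by its name, has taken for a name from the list of things; names that differ only in an ending like _2 or _b are one class to them, and where a whole thing is asked for, a point or a joint stands for the part that bears it (a point fixed in the world has none). Each returns a list of dicts, best first, with "p" (0 to 1); they miss things now and then, are a little off and sometimes report something else, mostly with a low value. They report only what shows in the picture. A call takes as long as a camera call.
- ctrl.boxes_of(camera, name): "location" ([x, y, z] in mm, in world coordinates, good to about 4 mm: the middle of the surface that is visible of it).
- ctrl.regions_of(camera, name): "mask" (400x640 bool, what is visible of it).
- ctrl.pinpoint(camera, name): "location" ([x, y, z] in mm, in world coordinates, good to about 4 mm: a listed point, or the origin of a listed thing).
The state is a dict: "t": time; "qpos": joint angles; "qvel": joint speeds; "joint_torque": joint torques, N m; "ee_pos": TCP position; "orientation": TCP orientation; "ft_force": force on the tool from outside, world axes, zero at the start; "moment": the same for the moment, N m; "width": finger opening in mm.
Only numpy, scipy, OpenCV 4.12 (cv2) and the standard library are available. Lean on these libraries where they do the work, as an engineer would, in place of code of your own. Each camera call takes 0.05 s, during which the arm holds its last target.

## Working session

There is one attempt and no reset: what is moved stays moved. The work goes in short steps, Python scripts to look and compute and a tool call to move; the robot and the scene stay as the last step left them, time stands still between calls to the robot, and variables do not carry over. Pictures are saved under pics/ and viewed, and the job is handed in when it is done.

Besides the shell and the picture viewer there is one more tool, called after ">>>" by a JSON object that holds its "method" and its "body". move_arm: Moves the arm, as the interface text tells. Its arguments: {"type":"object","properties":{"motion":{"type":"array","items":{"type":"array"}},"gripper":{"type":"number"}},"required":["motion"]}

```bash
mkdir -p pics
cat > h.py <<'E'
import numpy as np, cv2
from workcell import ctrl
from scipy.spatial.transform import Rotation as R
def snap(cam,name):
    im=ctrl.get_image(cam); cv2.imwrite(f'pics/{name}.png',cv2.cvtColor(im['pixels'],cv2.COLOR_RGB2BGR)); return im
def pix(im,X):
    c=im['R']@np.array(X,float)+im['t']; p=im['camera_matrix']@c; return p[:2]/p[2]
def onz(im,uv,z):
    d=im['R'].T@np.linalg.inv(im['camera_matrix'])@np.array([uv[0],uv[1],1.]); o=-im['R'].T@im['t']
    return o+d*(z-o[2])/d[2]
E
python3 - <<'E'
from h import *
o=ctrl.get_obs(); print({k:np.round(v,3) for k,v in o.items()})
for c in ['scene','top']:
    im=snap(c,c+'0'); print(c, np.round(-im['R'].T@im['t']),np.round(im['R'],2).tolist())
    for n in ['lane','brass_housing_center','brass_housing_mouth','steel_housing_center','alloy_housing_center','gauge_grip','gauge_collar','gauge_stand','record_board','loupe','weight','ring_gauge']:
        print(n,[(np.round(r['location']).tolist(),round(r['p'],2)) for r in ctrl.pinpoint(c,n)[:2]])
E
```

```text
{'t': np.float64(0.0), 'qpos': array([-1.254,  0.424,  1.631,  0.   ,  1.089, -0.019]), 'qvel': array([ 0.001,  0.   , -0.001, -0.001,  0.   ,  0.   ]), 'joint_torque': array([ 1.0000e-03, -5.4462e+01, -2.7366e+01,  6.5000e-02,  2.3000e-02,
       -0.0000e+00]), 'ee_pos': array([ 205.802, -589.545,  221.895]), 'orientation': array([-2.561e+00,  1.818e+00,  2.000e-03]), 'ft_force': array([-0.134, -0.771,  0.729]), 'moment': array([-0.036,  0.005,  0.011]), 'width': np.float64(87.485)}
scene [ 144.  746. 1103.] [[-0.87, -0.49, -0.01], [-0.36, 0.66, -0.66], [0.33, -0.57, -0.75]]
lane [([555.0, -24.0, -3.0], 0.88)]
brass_housing_center [([642.0, -2.0, 31.0], 0.58)]
brass_housing_mouth [([632.0, 23.0, 30.0], 0.71)]
steel_housing_center [([466.0, -43.0, 41.0], 0.81), ([465.0, 264.0, 1.0], 0.58)]
alloy_housing_center [([552.0, -28.0, 42.0], 0.82)]
gauge_grip [([468.0, 256.0, 113.0], 0.47), ([471.0, 263.0, 69.0], 0.3)]
gauge_collar [([471.0, 266.0, 73.0], 0.53)]
gauge_stand [([466.0, 266.0, 0.0], 0.79)]
record_board [([508.0, -280.0, 0.0], 0.61)]
loupe [([669.0, -162.0, -2.0], 0.47)]
weight [([604.0, 154.0, 2.0], 0.57)]
ring_gauge [([632.0, 22.0, 31.0], 0.71), ([704.0, -242.0, -3.0], 0.45)]
top [436. -43. 935.] [[-0.02, -1.0, -0.03], [-0.99, 0.03, -0.15], [0.15, 0.03, -0.99]]
lane [([470.0, 264.0, 109.0], 0.67), ([706.0, -243.0, 3.0], 0.29)]
brass_housing_center [([644.0, -3.0, 36.0], 0.72)]
brass_housing_mouth [([634.0, 28.0, 28.0], 0.58)]
steel_housing_center [([466.0, 266.0, 73.0], 0.42)]
alloy_housing_center [([554.0, -25.0, 41.0], 0.9), ([674.0, -168.0, -1.0], 0.39)]
gauge_grip [([470.0, 260.0, 110.0], 0.71)]
gauge_collar [([469.0, 266.0, 73.0], 0.77)]
gauge_stand [([471.0, 263.0, 5.0], 0.72)]
record_board [([510.0, -279.0, 1.0], 0.73)]
loupe [([672.0, -166.0, 0.0], 0.85)]
weight [([604.0, 156.0, 3.0], 0.55)]
ring_gauge [([700.0, -244.0, 1.0], 0.54)]
```

View pics/scene0.png

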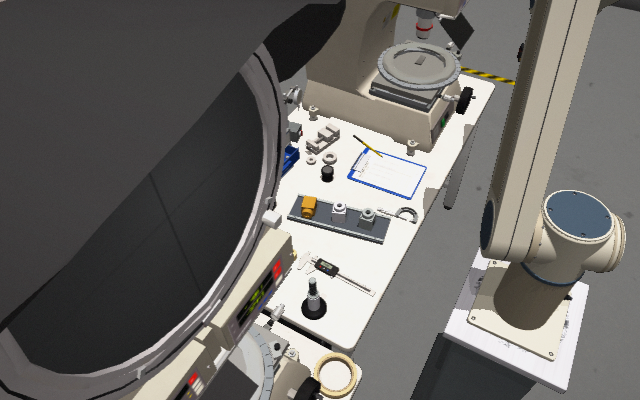

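View pics/top0.png

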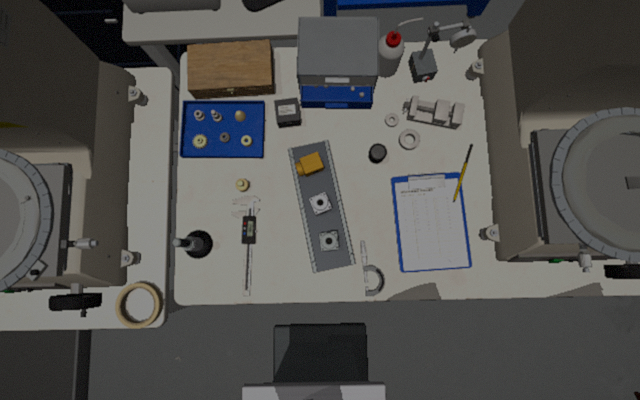

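Run:
```python
import cv2
a=cv2.imread('pics/scene0.png')[180:250,270:400]; cv2.imwrite('pics/s0c.png',cv2.resize(a,None,fx=6,fy=6,interpolation=cv2.INTER_CUBIC))
a=cv2.imread('pics/top0.png')[135:280,280:385]; cv2.imwrite('pics/t0c.png',cv2.resize(a,None,fx=4,fy=4,interpolation=cv2.INTER_CUBIC))
```

```text
(no output)
```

View pics/s0c.png

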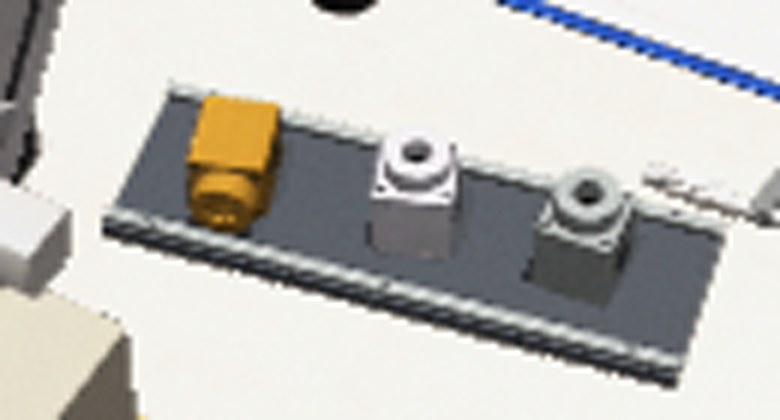

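View pics/t0c.png

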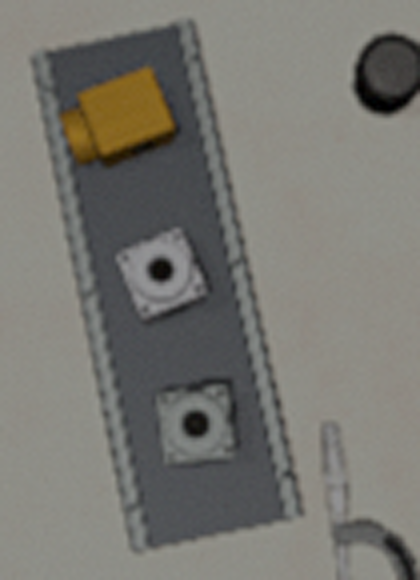

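```bash
cat > fit.py <<'E'
from h import *
from scipy.optimize import minimize
def brass_pts(x,y,zc,yaw):  # lying; axis dir = (-sin,cos)
    P=[]
    for a in(-20,20):
        for b in(-20,20):
            for c in(-30,16): P.append((a,c,b))
    S=[(17*np.cos(t),c,17*np.sin(t)) for t in np.linspace(0,2*np.pi,24) for c in(16,30)]
    c,s=np.cos(yaw),np.sin(yaw); M=np.array([[c,-s,0],[s,c,0],[0,0,1]])
    f=lambda q:np.array(q)@M.T+[x,y,zc]
    return [f(P),f(S)]
def stand_pts(x,y,zc,yaw):
    P=[(a,b,c) for a in(-20,20) for b in(-20,20) for c in(-30,16)]
    S=[(17*np.cos(t),17*np.sin(t),c) for t in np.linspace(0,2*np.pi,24) for c in(16,30)]
    c,s=np.cos(yaw),np.sin(yaw); M=np.array([[c,-s,0],[s,c,0],[0,0,1]])
    f=lambda q:np.array(q)@M.T+[x,y,zc]
    return [f(P),f(S)]
def mask_of(im,groups,k=4):
    m=np.zeros((400*k,640*k),np.uint8)
    for g in groups:
        uv=np.array([pix(im,p) for p in g]); h=cv2.convexHull(((uv+.5)*k-.5).round().astype(np.int32)); cv2.fillConvexPoly(m,h,255)
    return cv2.resize(m,(640,400),interpolation=cv2.INTER_AREA)/255.
def brassmask(im,c,win):
    hsv=cv2.cvtColor(im['pixels'],cv2.COLOR_RGB2HSV)
    m=((hsv[...,0]>8)&(hsv[...,0]<32)&(hsv[...,1]>110)&(hsv[...,2]>25)).astype(float)
    w=np.zeros_like(m); w[win[0]:win[1],win[2]:win[3]]=1
    return m*w
def fit(ims,masks,fn,x0,zc,yr=.5):
    def cost(p):
        return sum(np.abs(mask_of(i,fn(p[0],p[1],zc,p[2]))-m).sum() for i,m in zip(ims,masks))
    best=min(((cost((x0[0],x0[1],a)),a) for a in np.linspace(x0[2]-yr,x0[2]+yr,9)))
    r=minimize(cost,(x0[0],x0[1],best[1]),method='Nelder-Mead',options=dict(initial_simplex=[[x0[0]+a,x0[1]+b,best[1]+c] for a,b,c in[(0,0,0),(6,0,0),(0,6,0),(0,0,.1)]],xatol=.1,fatol=.1,maxiter=150))
    return r.x,r.fun,sum(m.sum() for m in masks)
E
python3 - <<'E'
from fit import *
s,t=ctrl.get_image('scene'),ctrl.get_image('top')
wins={'s':(190,225,295,325),'t':(145,182,290,328)}
ms,mt=brassmask(s,'s',wins['s']),brassmask(t,'t',wins['t'])
print(ms.sum(),mt.sum())
for I,M in (([s,t],[ms,mt]),([s],[ms]),([t],[mt])): print(fit(I,M,brass_pts,(644,-3,.23),32))
o=t
# lane corners
for uv in [(33,52),(192,20),(300,515),(137,550)]: print(np.round(onz(t,(uv[0]/4+280-.4,uv[1]/4+135-.4),18),1))
for uv in [(170,85),(725,235),(675,365),(105,218)]: print(np.round(onz(s,(uv[0]/6+270-.4,uv[1]/6+180-.4),18),1))
for uv in [(160,270),(195,424)]: print(np.round(onz(t,(uv[0]/4+280-.4,uv[1]/4+135-.4),72),1))
for uv in [(415,152),(588,193)]: print(np.round(onz(s,(uv[0]/6+270-.4,uv[1]/6+180-.4),72),1))
E
```

```text
291.0 470.0
(array([ 6.43781572e+02, -3.67769661e+00,  3.56231245e-01]), np.float64(87.66666666666666), np.float64(761.0))
(array([ 6.43248872e+02, -2.91093946e+00,  4.19197784e-01]), np.float64(33.59607843137255), np.float64(291.0))
(array([ 6.44216788e+02, -3.35256102e+00,  3.44731337e-01]), np.float64(51.26274509803922), np.float64(470.0))
[691.3  45.5  18. ]
[707.8 -49.6  18. ]
[ 416.2 -102.4   18. ]
[398.8  -9.6  18. ]
[706.4 -44.7  18. ]
[410.6 -93.1  18. ]
[398.8  -8.5  18. ]
[687.9  47.4  18. ]
[551.1 -27.7  72. ]
[466.9 -44.4  72. ]
[550.6 -25.7  72. ]
[465.5 -43.1  72. ]
```

Run:
```python
from fit import *
s,t=ctrl.get_image('scene'),ctrl.get_image('top')
out=[]
for im,w in((s,(185,230,290,335)),(t,(140,185,285,330))):
    k=8;a=cv2.resize(cv2.cvtColor(im['pixels'],cv2.COLOR_RGB2BGR)[w[0]:w[1],w[2]:w[3]],None,fx=k,fy=k,interpolation=cv2.INTER_CUBIC)
    for yaw,col in((.35,(0,255,0)),(.18,(255,0,0))):
      for g in brass_pts(643.8,-3.5,32,yaw):
        uv=np.array([pix(im,p) for p in g]); h=cv2.convexHull(((uv-[w[2],w[0]]+.5)*k).astype(np.int32)); cv2.polylines(a,[h],True,col,1)
    out.append(a)
cv2.imwrite('pics/ov0.png',cv2.resize(np.hstack(out),(800,400)) if False else np.vstack(out)[:, :])
a=np.hstack(out);cv2.imwrite('pics/ov0.png',a[:, :] if a.shape[1]<=800 else cv2.resize(a,(800,int(a.shape[0]*800/a.shape[1]))))
```

```text
(no output)
```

View pics/ov0.png

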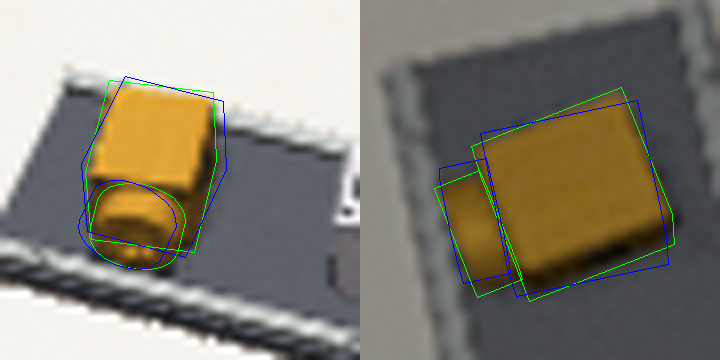

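```bash
cat > plan.py <<'E'
from h import *
def pose(): 
    o=ctrl.get_obs(); return o['ee_pos'],R.from_rotvec(o['orientation'])
def tool(yaw,tilt):
    """x axis u=(cos,sin,0); z = -Z cos tilt + v sin tilt, v left of u"""
    u=np.array([np.cos(yaw),np.sin(yaw),0]); v=np.array([-np.sin(yaw),np.cos(yaw),0])
    d=-np.array([0,0,1.])*np.cos(tilt)+v*np.sin(tilt)
    return R.from_matrix(np.column_stack([u,np.cross(d,u),d]))
def delta(p,r,q,s):
    sh=r.inv().apply(np.array(q,float)-p)/150; tu=(r.inv()*s).as_rotvec()/np.radians(60)
    return [np.round(sh,3).tolist(),np.round(tu,3).tolist()]
def seq(wps):
    p,r=pose()
    for q,s in wps:
        print(delta(p,r,q,s), 'dist',round(np.linalg.norm(np.array(q)-p)),'deg',round(np.degrees((r.inv()*s).magnitude()),1)); p,r=np.array(q,float),s
E
python3 - <<'E'
from plan import *
t=tool
yaw=.35;a=-np.pi/4
d=t(yaw,a).as_matrix()[:,2]
c=np.array([643.8,-3.5,32])
g=c-5*d+19*d
print(g,d)
seq([((250,-420,280),t(-1.03,0)),((370,-280,280),t(-.65,0)),((470,-150,280),t(-.3,0)),((560,-30,280),t(.1,0)),(g-d*140,t(.35,-.5)),(g-d*50,t(.35,a)),(g,t(.35,a))])
E
```

```text
[647.19451511 -12.79931541  22.10050506] [ 0.24246536 -0.66423682 -0.70710678]
[[-0.974, -0.651, -0.382], [0.0, -0.0, -0.196]] dist 185 deg 11.7
[[-0.388, -1.166, 0.0], [0.0, 0.0, -0.363]] dist 184 deg 21.8
[[0.006, -1.093, 0.0], [0.0, 0.0, -0.334]] dist 164 deg 20.1
[[0.337, -0.942, 0.0], [0.0, 0.0, -0.382]] dist 150 deg 22.9
[[0.427, -0.696, 1.059], [-0.475, 0.06, -0.234]] dist 201 deg 32.0
[[-0.0, 0.169, 0.576], [-0.273, -0.0, 0.0]] dist 90 deg 16.4
[[0.0, 0.0, 0.333], [0.0, 0.0, 0.0]] dist 50 deg 0.0
```

>>> {"method": "move_arm", "body": {"motion": [[[-0.33,-0.22,-0.13],[0,0,-0.06]],[[-0.66,-0.44,-0.26],[0,0,-0.13]],[[-0.97,-0.65,-0.38],[0,0,-0.2]],[[-0.97,-0.9,-0.38],[0,0,-0.25]],[[-0.97,-1,-0.38],[0,0,-0.3]]], "gripper": 1}}

```text
t: 2.12
ee_pos: [301.0, -402.7, 280.4]
orientation: [2.817, -1.39, 0.002]
ft_force: [-0.3, -0.1, -0.5]
width: 87.9
```

Run:
```python
from plan import *
t=tool;print(pose()[0],ctrl.get_obs()['t'])
seq([((375,-270,280),t(-.62,0)),((480,-140,280),t(-.28,0)),((560,-30,280),t(.1,0))])
```

```text
[ 300.97683047 -402.65946417  280.36612751] 2.125
[[-0.402, -0.93, 0.002], [0.0, -0.001, -0.283]] dist 152 deg 17.0
[[0.066, -1.112, 0.0], [0.0, 0.0, -0.325]] dist 167 deg 19.5
[[0.31, -0.852, 0.0], [0.0, 0.0, -0.363]] dist 136 deg 21.8
```

>>> {"method": "move_arm", "body": {"motion": [[[-0.14,-0.3,0],[0,0,-0.1]],[[-0.28,-0.62,0],[0,0,-0.2]],[[-0.4,-0.93,0],[0,0,-0.28]],[[-0.42,-1,0],[0,0,-0.36]],[[-0.42,-1,0],[0,0,-0.42]]]}}

```text
t: 2.75
ee_pos: [381.4, -261.9, 279.3]
orientation: [-3.053, 0.741, 0.001]
ft_force: [-0.1, 0.1, 0.4]
width: 87.5
```

Run:
```python
from plan import *
t=tool;print(pose()[0],ctrl.get_obs()['t'])
g=np.array([647.2,-12.8,22.1]);d=t(.35,-np.pi/4).as_matrix()[:,2]
seq([((490,-120,280),t(-.2,0)),((565,-10,260),t(.2,-.3)),(g-d*140,t(.35,-.6))])
```

```text
[ 381.42545406 -261.94683335  279.34084355] 2.75
[[0.21, -1.173, -0.005], [-0.0, 0.001, -0.264]] dist 179 deg 15.8
[[0.344, -0.818, 0.133], [-0.283, 0.057, -0.379]] dist 135 deg 28.6
[[0.435, -0.776, 0.729], [-0.286, 0.063, -0.129]] dist 173 deg 19.2
```

>>> {"method": "move_arm", "body": {"motion": [[[0.06,-0.3,0],[0,0,-0.08]],[[0.12,-0.6,0],[0,0,-0.16]],[[0.18,-0.9,0],[0,0,-0.24]],[[0.2,-1,0],[0,0,-0.32]],[[0.2,-1,0],[0,0,-0.38]]]}}

```text
t: 3.38
ee_pos: [477.7, -142.8, 279.1]
orientation: [-3.139, 0.123, 0.001]
ft_force: [-0.8, -0.0, -0.1]
width: 87.9
```

Run:
```python
from plan import *
t=tool;print(pose()[0],ctrl.get_obs()['t'])
g=np.array([647.2,-12.8,22.1]);d=t(.35,-np.pi/4).as_matrix()[:,2]
seq([((580,0,250),t(.25,-.45)),(g-d*140,t(.35,-np.pi/4))])
```

```text
[ 477.71465149 -142.79692061  279.09587938] 3.375
[[0.606, -1.002, 0.193], [-0.426, 0.071, -0.308]] dist 178 deg 31.8
[[0.347, -0.791, 0.572], [-0.32, 0.056, -0.078]] dist 155 deg 20.0
```

>>> {"method": "move_arm", "body": {"motion": [[[0.12,-0.2,0.04],[-0.09,0.01,-0.06]],[[0.25,-0.4,0.08],[-0.17,0.03,-0.12]],[[0.37,-0.6,0.12],[-0.26,0.04,-0.19]],[[0.5,-0.8,0.16],[-0.34,0.06,-0.25]],[[0.61,-1,0.19],[-0.43,0.07,-0.31]]]}}

```text
t: 4.0
ee_pos: [581.7, -0.9, 250.8]
orientation: [2.665, 0.335, 0.074]
ft_force: [-0.2, -0.4, 0.4]
width: 87.8
```

Run:
```python
from plan import *
t=tool;print(pose()[0],ctrl.get_obs()['t'],ctrl.get_obs()['qpos'])
g=np.array([647.2,-12.8,22.1]);d=t(.35,-np.pi/4).as_matrix()[:,2]
seq([(g-d*100,t(.35,-np.pi/4))])
```

```text
[581.65677872  -0.93091953 250.7512905 ] 4.0 [ 0.21464913  0.33906461  1.76936332 -0.52400954  1.08084324  0.22691697]
[[0.359, -0.72, 0.818], [-0.313, 0.058, -0.077]] dist 172 deg 19.7
```

>>> {"method": "move_arm", "body": {"motion": [[[0.07,-0.14,0.16],[-0.06,0.01,-0.01]],[[0.14,-0.29,0.33],[-0.13,0.02,-0.03]],[[0.22,-0.43,0.49],[-0.19,0.03,-0.05]],[[0.29,-0.58,0.65],[-0.25,0.05,-0.06]],[[0.36,-0.72,0.82],[-0.31,0.06,-0.08]]]}}

```text
t: 4.62
ee_pos: [622.7, 53.5, 91.6]
orientation: [2.33, 0.415, 0.171]
ft_force: [0.1, -0.3, -0.0]
width: 87.7
```

Run:
```python
from plan import *
t=tool;print(pose()[0],ctrl.get_obs()['t'],ctrl.get_obs()['qpos'])
g=np.array([647.2,-12.8,22.1]);d=t(.35,-np.pi/4).as_matrix()[:,2]
seq([(g-d*30,t(.35,-np.pi/4)),(g,t(.35,-np.pi/4))])
snap('top','t1');snap('scene','s1')
a=cv2.imread('pics/s1.png')[150:260,250:410];b=cv2.imread('pics/t1.png')[80:210,240:400]
cv2.imwrite('pics/c1.png',np.hstack([cv2.resize(a,(400,275)),cv2.resize(b,(338,275))]))
```

```text
[622.71906849  53.54301046  91.57514572] 4.625 [ 0.42097043  0.70753678  1.7668752  -0.97399563  1.01452705  0.75693978]
[[0.001, 0.008, 0.461], [-0.004, -0.002, 0.002]] dist 69 deg 0.3
[[-0.0, -0.0, 0.2], [0.0, 0.0, 0.0]] dist 30 deg 0.0
```

View pics/c1.png

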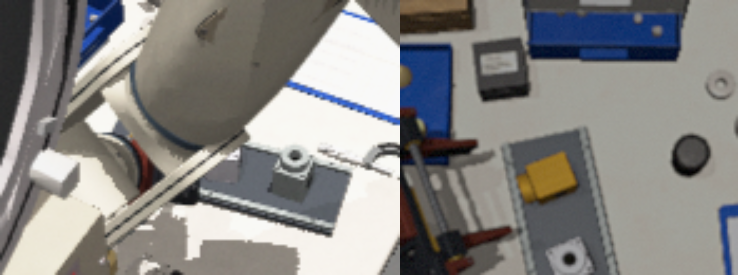

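>>> {"method": "move_arm", "body": {"motion": [[[0,0,0.12],[0,0,0]],[[0,0,0.24],[0,0,0]],[[0,0.005,0.36],[0,0,0]],[[0,0.008,0.47],[0,0,0]],[[0,0.008,0.56],[0,0,0]]]}}

```text
t: 5.35
ee_pos: [643.0, -3.9, 33.8]
orientation: [2.333, 0.412, 0.171]
ft_force: [-0.2, -0.3, -0.2]
width: 87.8
```

Run:
```python
from plan import *
t=tool;print(pose()[0],ctrl.get_obs()['t'],ctrl.get_obs()['ft_force'])
g=np.array([647.2,-12.8,22.1]);d=t(.35,-np.pi/4).as_matrix()[:,2]
seq([(g,t(.35,-np.pi/4))])
snap('top','t2')
b=cv2.imread('pics/t2.png')[120:220,260:370]
cv2.imwrite('pics/c2.png',cv2.resize(b,None,fx=5,fy=5,interpolation=cv2.INTER_CUBIC))
```

```text
[643.03776838  -3.87377062  33.75851313] 5.35 [-0.21032644 -0.29739082 -0.17312889]
[[0.006, -0.008, 0.101], [-0.006, -0.001, -0.001]] dist 15 deg 0.4
```

View pics/c2.png

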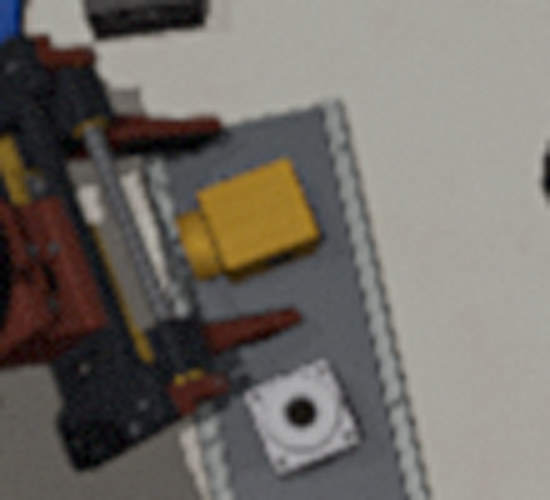

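>>> {"method": "move_arm", "body": {"motion": [[[0,0,0.04],[0,0,0]],[[0,0,0.08],[0,0,0]],[[0.005,-0.005,0.1],[-0.005,0,0]],[[0.005,-0.005,0.1],[-0.005,0,0]],[[0.005,-0.005,0.1],[-0.005,0,0]]]}}

```text
t: 6.02
ee_pos: [647.0, -11.5, 23.1]
orientation: [2.328, 0.413, 0.172]
ft_force: [-0.1, 0.0, -0.2]
width: 87.6
```

>>> {"method": "move_arm", "body": {"motion": [[[0,0,0],[0,0,0]],[[0,0,0],[0,0,0]],[[0,0,0],[0,0,0]],[[0,0,0],[0,0,0]],[[0,0,0],[0,0,0]]], "gripper": 0}}

```text
t: 6.65
ee_pos: [646.9, -11.8, 23.1]
orientation: [2.328, 0.412, 0.172]
ft_force: [-1.5, -0.5, -0.6]
width: 41.1
```

Run:
```python
from plan import *
print(pose()[0],ctrl.get_obs()['t'],ctrl.get_obs()['ft_force'],ctrl.get_obs()['width'])
snap('top','t3')
b=cv2.imread('pics/t3.png')[120:220,260:370]
cv2.imwrite('pics/c3.png',cv2.resize(b,None,fx=5,fy=5,interpolation=cv2.INTER_CUBIC))
```

```text
[646.94697988 -11.79826522  23.06806275] 6.65 [-1.50708798 -0.48133293 -0.58363939] 41.14048907773407
```

View pics/c3.png

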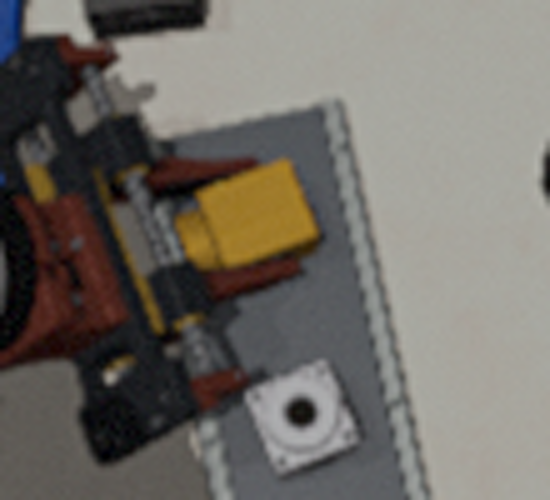

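Run:
```python
from plan import *
p,r=pose(); c=np.array([643.8,-3.5,32]); rel=r.inv().apply(c-p); print('rel',rel); rel[0]=0
np.save('rel.npy',rel)
print(np.degrees(np.arcsin(r.as_matrix()[2,0])))
up=lambda h:p+[0,0,h]
def tcp(cen,rot): return np.array(cen)-rot.apply(rel)
w=[(up(70),r)]
for cen,y,ti in [((644,-8,120),.3,-.2),((644,-11,120),.25,.4),((644,-11,110),.25,np.pi/4),((644,-11,60),.25,np.pi/4),((644,-11,46),.25,np.pi/4)]:
    rot=tool(y,ti); w.append((tcp(cen,rot),rot))
seq(w)
```

```text
rel [  0.05407066   0.0201957  -12.62217714]
0.05066838182857205
[[0.0, 0.33, -0.33], [0.0, 0.0, 0.0]] dist 70 deg 0.0
[[-0.01, 0.059, -0.079], [0.558, -0.024, 0.043]] dist 15 deg 33.6
[[-0.004, -0.029, -0.011], [0.573, 0.005, 0.048]] dist 5 deg 34.5
[[0.0, -0.006, 0.055], [0.368, -0.0, 0.0]] dist 8 deg 22.1
[[0.0, 0.236, 0.236], [0.0, 0.0, 0.0]] dist 50 deg 0.0
[[0.0, 0.066, 0.066], [0.0, 0.0, 0.0]] dist 14 deg 0.0
```

>>> {"method": "move_arm", "body": {"motion": [[[0,0.03,-0.03],[0,0,0]],[[0,0.1,-0.1],[0,0,0]],[[0,0.2,-0.2],[0,0,0]],[[0,0.29,-0.29],[0,0,0]],[[0,0.36,-0.36],[0,0,0]]]}}

```text
t: 7.32
ee_pos: [647.3, -11.7, 101.5]
orientation: [2.328, 0.411, 0.174]
ft_force: [0.0, 0.2, -4.1]
width: 39.5
```

Run:
```python
from plan import *
p,r=pose(); rel=np.load('rel.npy'); o=ctrl.get_obs(); print(p,o['width'],o['ft_force'])
R0=R.from_rotvec([2.328,.412,.172]).as_matrix(); d=R0[:,2]; print('init tilt',np.degrees(np.arccos(-d[2])))
def tcp(cen,rot): return np.array(cen)-rot.apply(rel)
w=[]
for cen,y,ti in [((644,-8,120),.3,-.0),((644,-11,120),.25,.76)]:
    rot=tool(y,ti); w.append((tcp(cen,rot),rot))
seq(w)
snap('top','t4')
b=cv2.imread('pics/t4.png')[100:240,240:400]
cv2.imwrite('pics/c4.png',cv2.resize(b,None,fx=4,fy=4,interpolation=cv2.INTER_CUBIC))
```

```text
[647.30991561 -11.7344019  101.49627399] 39.463638538607036 [ 0.0220429   0.18701582 -4.0513064 ]
init tilt 44.92301058437275
[[-0.012, 0.006, -0.05], [0.749, -0.022, 0.045]] dist 8 deg 45.0
[[-0.003, -0.039, -0.023], [0.726, 0.018, 0.045]] dist 7 deg 43.6
```

View pics/c4.png

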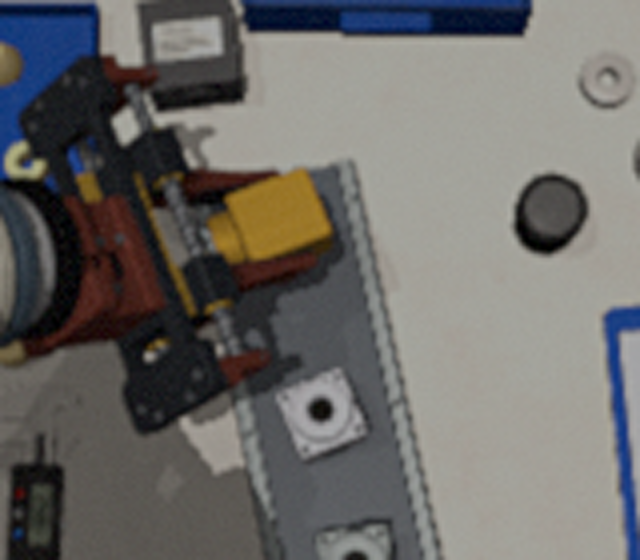

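>>> {"method": "move_arm", "body": {"motion": [[[0,0,-0.01],[0.15,0,0.01]],[[0,0,-0.02],[0.3,-0.01,0.02]],[[-0.01,0,-0.03],[0.45,-0.01,0.03]],[[-0.01,0,-0.04],[0.6,-0.02,0.04]],[[-0.01,0.01,-0.05],[0.75,-0.02,0.045]]]}}

```text
t: 8.0
ee_pos: [643.9, -8.2, 106.7]
orientation: [-3.1, -0.472, 0.001]
ft_force: [-0.8, -0.5, -5.5]
width: 39.6
```

>>> {"method": "move_arm", "body": {"motion": [[[0,-0.01,0],[0.15,0,0.01]],[[0,-0.02,-0.01],[0.29,0.01,0.02]],[[0,-0.025,-0.01],[0.44,0.01,0.03]],[[0,-0.03,-0.02],[0.58,0.02,0.04]],[[0,-0.04,-0.02],[0.73,0.02,0.045]]]}}

```text
t: 8.62
ee_pos: [642.3, -3.4, 109.5]
orientation: [-2.357, -0.299, 0.117]
ft_force: [0.5, -0.2, -4.7]
width: 39.8
```

Run:
```python
from plan import *
p,r=pose(); rel=np.load('rel.npy'); o=ctrl.get_obs(); print(p,o['width'],o['ft_force'],o['qpos'])
d=r.as_matrix()[:,2]; print('tilt',np.degrees(np.arccos(-d[2])),'jaw tilt',np.degrees(np.arcsin(r.as_matrix()[2,0])))
def tcp(cen,rot): return np.array(cen)-rot.apply(rel)
w=[]
for cen,y,ti in [((644,-11,62),.25,np.radians(45.1)),((644,-11,44),.25,np.radians(45.1))]:
    rot=tool(y,ti); w.append((tcp(cen,rot),rot))
seq(w)
snap('top','t5');snap('scene','s5')
b=cv2.imread('pics/t5.png')[100:240,250:370];a=cv2.imread('pics/s5.png')[170:260,270:400]
cv2.imwrite('pics/c5.png',np.hstack([cv2.resize(a,(433,300)),cv2.resize(b,(257,300))]))
```

```text
[642.28998126  -3.4466449  109.49699718] 39.77226039547478 [ 0.45226617 -0.20778676 -4.65301163] [-0.31262684  0.80370188  1.46583252  0.64174006  1.39101682 -0.85528467]
tilt 44.071835019606894 jaw tilt 0.15387572437952327
[[-0.002, 0.256, 0.276], [0.017, -0.001, 0.003]] dist 56 deg 1.0
[[-0.0, 0.085, 0.085], [0.0, 0.0, 0.0]] dist 18 deg 0.0
```

View pics/c5.png

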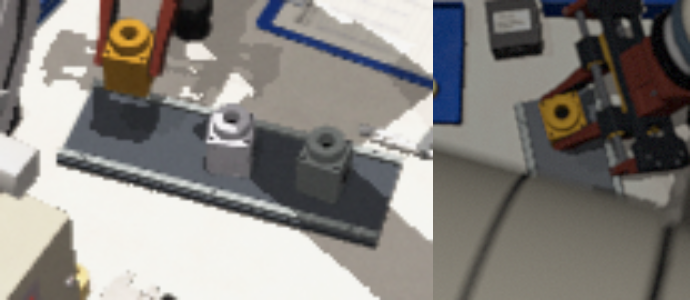

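>>> {"method": "move_arm", "body": {"motion": [[[0,0.05,0.06],[0.01,0,0]],[[0,0.12,0.13],[0.017,0,0.003]],[[0,0.19,0.2],[0.017,0,0.003]],[[0,0.25,0.27],[0.017,0,0.003]],[[0,0.256,0.276],[0.017,0,0.003]]]}}

```text
t: 9.35
ee_pos: [641.2, -1.1, 50.9]
orientation: [-2.342, -0.292, 0.124]
ft_force: [0.7, -0.4, -3.3]
width: 39.7
```

Run:
```python
from fit import *
from plan import *
p,r=pose(); rel=np.load('rel.npy'); o=ctrl.get_obs(); print(p,o['width'],o['ft_force'])
d=r.as_matrix()[:,2]; print('tilt',np.degrees(np.arccos(-d[2])),'jaw tilt',np.degrees(np.arcsin(r.as_matrix()[2,0])), 'cen',p+r.apply(rel))
def tcp(cen,rot): return np.array(cen)-rot.apply(rel)
rot=tool(.25,np.radians(45.1)); seq([(tcp((644,-11,44),rot),rot)])
t=snap('top','t6');s=snap('scene','s6')
b=cv2.imread('pics/t6.png')[130:190,280:340];a=cv2.imread('pics/s6.png')[170:230,280:340]
cv2.imwrite('pics/c6.png',np.hstack([cv2.resize(a,(400,400)),cv2.resize(b,(400,400))]))
cen=p+r.apply(rel)
print('mouth proj s',pix(s,cen+[0,0,30]),'t',pix(t,cen+[0,0,30]))
```

```text
[641.24095078  -1.12366913  50.9415448 ] 39.66800051617305 [ 0.652063   -0.41687371 -3.25975902]
tilt 44.9533162002633 jaw tilt -0.15220137191845998 cen [643.46449558  -9.77472867  59.85977226]
[[0.002, 0.081, 0.069], [0.002, 0.001, -0.003]] dist 16 deg 0.2
mouth proj s [308.47903206 193.01853911] t [310.12602442 159.26819542]
```

View pics/c6.png

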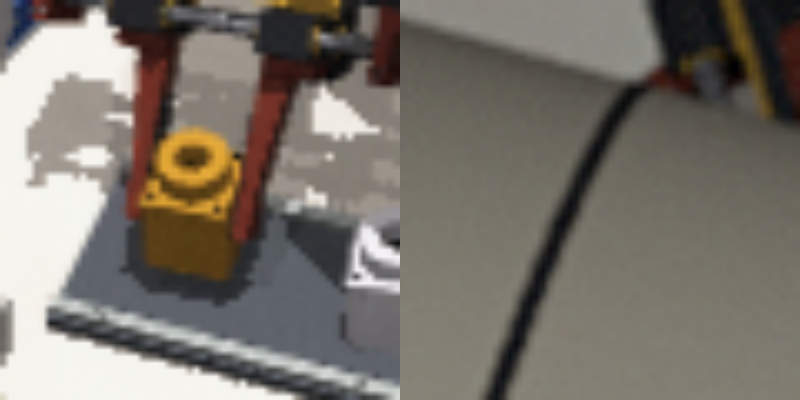

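>>> {"method": "move_arm", "body": {"motion": [[[0,0.02,0.02],[0,0,0]],[[0,0.04,0.035],[0,0,0]],[[0,0.06,0.05],[0,0,0]],[[0,0.075,0.065],[0,0,0]],[[0,0.08,0.07],[0,0,0]]]}}

```text
t: 10.07
ee_pos: [642.2, -2.7, 36.1]
orientation: [-2.343, -0.292, 0.122]
ft_force: [-0.3, 0.1, -4.6]
width: 39.9
```

Run:
```python
from plan import *
p,r=pose(); rel=np.load('rel.npy'); o=ctrl.get_obs(); print(p,o['width'],o['ft_force'],'cen',p+r.apply(rel))
d=r.as_matrix()[:,2]; print('tilt',np.degrees(np.arccos(-d[2])))
```

```text
[642.21692194  -2.70951155  36.10211813] 39.9039070065271 [-0.28847388  0.05924813 -4.55561066] cen [644.41926506 -11.36012176  45.02604056]
tilt 44.91677370876822
```

>>> {"method": "move_arm", "body": {"motion": [[[0,0.002,0.002],[0,0,0]],[[0,0.005,0.005],[0,0,0]],[[0,0.007,0.007],[0,0,0]],[[0,0.009,0.009],[0,0,0]],[[0,0.01,0.01],[0,0,0]]]}}

```text
t: 10.7
ee_pos: [642.4, -2.7, 34.3]
orientation: [-2.343, -0.292, 0.122]
ft_force: [-0.9, -0.5, -4.3]
width: 39.7
```

>>> {"method": "move_arm", "body": {"motion": [[[0,0.002,0.002],[0,0,0]],[[0,0.004,0.004],[0,0,0]],[[0,0.006,0.006],[0,0,0]],[[0,0.008,0.008],[0,0,0]],[[0,0.009,0.009],[0,0,0]]]}}

```text
t: 11.32
ee_pos: [642.4, -2.8, 32.7]
orientation: [-2.343, -0.292, 0.122]
ft_force: [0.1, -0.4, -1.4]
width: 39.9
```

>>> {"method": "move_arm", "body": {"motion": [[[0,0.003,0.003],[0,0,0]],[[0,0.003,0.003],[0,0,0]],[[0,0.003,0.003],[0,0,0]],[[0,0.003,0.003],[0,0,0]],[[0,0.003,0.003],[0,0,0]]]}}

```text
t: 11.95
ee_pos: [642.4, -2.8, 32.6]
orientation: [-2.342, -0.292, 0.121]
ft_force: [-3.3, -2.5, 5.3]
width: 39.8
```

>>> {"method": "move_arm", "body": {"motion": [[[0,0,0],[0,0,0]],[[0,0,0],[0,0,0]],[[0,0,0],[0,0,0]],[[0,0,0],[0,0,0]],[[0,0,0],[0,0,0]]], "gripper": 0.8}}

```text
t: 12.58
ee_pos: [642.3, -2.7, 31.7]
orientation: [-2.343, -0.292, 0.122]
ft_force: [-0.1, -0.6, -0.0]
width: 70.4
```

>>> {"method": "move_arm", "body": {"motion": [[[0,0,-0.03],[0,0,0]],[[0,0,-0.12],[0,0,0]],[[0,0,-0.3],[0,0,0]],[[0,0,-0.5],[0,0,0]],[[0,0,-0.75],[0,0,0]]]}}

```text
t: 13.2
ee_pos: [662.0, -80.8, 112.6]
orientation: [-2.343, -0.292, 0.122]
ft_force: [0.1, 0.3, -0.1]
width: 69.9
```

Run:
```python
from plan import *
p,r=pose(); o=ctrl.get_obs(); print(p,o['t'],o['width'],o['ft_force'],o['qpos'])
t=snap('top','t7');s=snap('scene','s7')
b=cv2.imread('pics/t7.png')[100:240,260:400];a=cv2.imread('pics/s7.png')[150:250,270:400]
cv2.imwrite('pics/c7.png',np.hstack([cv2.resize(a,(455,350)),cv2.resize(b,(345,350))]))
```

```text
[661.96416772 -80.75677264 112.55402846] 13.2 69.91174180856032 [ 0.11833133  0.28450836 -0.13755145] [-0.40335122  0.86002743  1.33962949  0.5970069   1.50084166 -0.86965625]
```

View pics/c7.png

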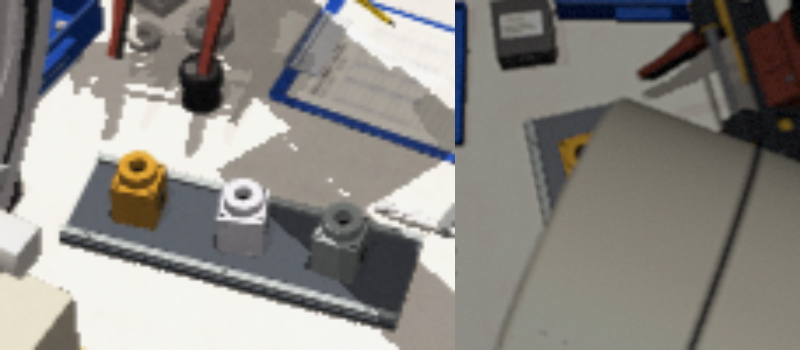

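Run:
```python
from plan import *
a=cv2.imread('pics/s0c.png')
b=cv2.imread('pics/t0.png')[220:270,160:230];a=cv2.imread('pics/s0.png') if False else cv2.imread('pics/scene0.png')[265:330,290:340]
cv2.imwrite('pics/c8.png',np.hstack([cv2.resize(a,None,fx=6,fy=6),cv2.resize(np.pad(b,((0,15),(0,0),(0,0))),None,fx=6,fy=6)])) if False else None
b=cv2.imread('pics/top0.png')[220:285,165:235]
cv2.imwrite('pics/c8.png',np.hstack([cv2.resize(a,None,fx=6,fy=6,interpolation=cv2.INTER_CUBIC),cv2.resize(b,None,fx=6,fy=6,interpolation=cv2.INTER_CUBIC)]))
t=ctrl.get_image('top');s=ctrl.get_image('scene')
for z in (0,10,72,78,112,142):
    print(z,[(np.round((pix(s,(x,y,z))-[290,265]+.5)*6).tolist(),np.round((pix(t,(x,y,z))-[165,220]+.5)*6+[300,0]).tolist()) for x,y in [(469.5,264.5)]])
print(R.from_matrix(pose()[1].as_matrix()).as_matrix()[:,2])
```

```text
[ WARN:0@0.453] global loadsave.cpp:275 findDecoder imread_('pics/t0.png'): can't open/read file: check file path/integrity
Traceback (most recent call last):
TypeError: 'NoneType' object is not subscriptable
```

Run:
```python
from plan import *
a=cv2.imread('pics/scene0.png')[265:330,290:340]
b=cv2.imread('pics/top0.png')[220:285,165:235]
cv2.imwrite('pics/c8.png',np.hstack([cv2.resize(a,None,fx=6,fy=6,interpolation=cv2.INTER_CUBIC),cv2.resize(b,None,fx=6,fy=6,interpolation=cv2.INTER_CUBIC)]))
t=ctrl.get_image('top');s=ctrl.get_image('scene')
for z in (0,10,72,78,112,142):
    print(z,[(np.round((pix(s,(x,y,z))-[290,265]+.5)*6).tolist(),np.round((pix(t,(x,y,z))-[165,220]+.5)*6+[300,0]).tolist()) for x,y in [(469.5,264.5)]])
```

```text
0 [([142.0, 261.0], [497.0, 147.0])]
10 [([141.0, 250.0], [488.0, 146.0])]
72 [([136.0, 178.0], [432.0, 141.0])]
78 [([136.0, 171.0], [426.0, 141.0])]
112 [([133.0, 129.0], [392.0, 138.0])]
142 [([130.0, 91.0], [358.0, 135.0])]
```

View pics/c8.png

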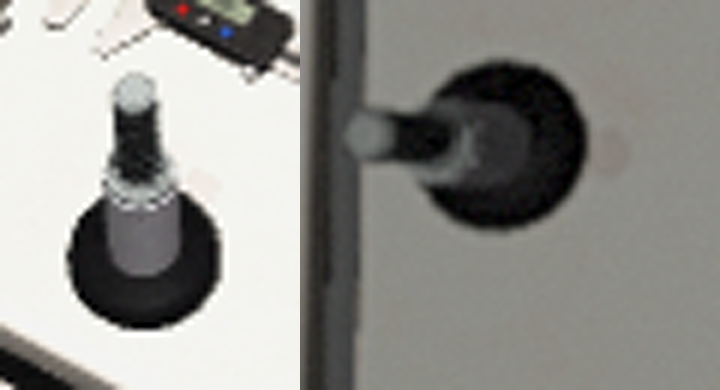

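```bash
cat > g.py <<'E'
from plan import *
a=np.radians(45)
rot=tool(.3,a); d=rot.as_matrix()[:,2]
G=np.array([469,263,113.]); T=G+19*d
E
python3 - <<'E'
from g import *
print(T,d)
p,r=pose()
seq([(p+[-20,20,140],r),((560,50,260),rot),((500,160,250),rot),(T-d*90,rot),(T,rot)])
E
```

```text
[465.0296775  275.83497329  99.56497116] [-0.20896434  0.67552491 -0.70710678]
[[-0.096, -0.773, -0.547], [0.0, 0.0, 0.0]] dist 143 deg 0.0
[[-0.351, -0.639, 0.559], [0.002, -0.036, -0.035]] dist 138 deg 3.0
[[-0.165, -0.532, 0.626], [0.0, 0.0, 0.0]] dist 126 deg 0.0
[[0.005, 0.139, 0.68], [0.0, 0.0, 0.0]] dist 104 deg 0.0
[[0.0, 0.0, 0.6], [0.0, 0.0, 0.0]] dist 90 deg 0.0
```

>>> {"method": "move_arm", "body": {"motion": [[[-0.03,-0.25,-0.2],[0,0,0]],[[-0.06,-0.5,-0.37],[0,0,0]],[[-0.1,-0.77,-0.55],[0,0,0]],[[-0.2,-0.95,-0.4],[0,-0.01,-0.01]],[[-0.3,-1,-0.2],[0,-0.02,-0.02]]]}}

```text
t: 14.02
ee_pos: [596.7, -6.6, 239.1]
orientation: [-2.34, -0.329, 0.135]
ft_force: [-0.7, -0.4, -0.7]
width: 70.3
```

Run:
```python
from g import *
print(pose()[0])
seq([((550,70,260),rot),((500,160,240),rot),(T-d*90,rot)])
```

```text
[596.69873329  -6.56526681 239.10896708]
[[-0.158, -0.507, 0.308], [0.002, -0.014, -0.013]] dist 92 deg 1.2
[[-0.141, -0.381, 0.569], [0.0, 0.0, 0.0]] dist 105 deg 0.0
[[0.005, 0.092, 0.632], [0.0, 0.0, 0.0]] dist 96 deg 0.0
```

>>> {"method": "move_arm", "body": {"motion": [[[-0.08,-0.25,0.15],[0,0,0]],[[-0.16,-0.5,0.3],[0,-0.01,-0.01]],[[-0.23,-0.7,0.58],[0,-0.01,-0.01]],[[-0.3,-0.89,0.88],[0,-0.01,-0.01]],[[-0.3,-0.85,1],[0,-0.01,-0.01]]]}}

```text
t: 14.65
ee_pos: [497.1, 170.8, 221.5]
orientation: [-2.336, -0.347, 0.148]
ft_force: [0.6, -0.3, 0.3]
width: 70.1
```

Run:
```python
from g import *
print(pose()[0])
seq([(T-d*80,rot),(T,rot)])
```

```text
[497.14397218 170.75780588 221.46536241]
[[0.003, 0.056, 0.559], [0.001, -0.0, -0.004]] dist 84 deg 0.3
[[-0.0, -0.0, 0.533], [0.0, 0.0, 0.0]] dist 80 deg 0.0
```

>>> {"method": "move_arm", "body": {"motion": [[[0,0.01,0.14],[0,0,0]],[[0,0.03,0.28],[0,0,0]],[[0,0.05,0.42],[0,0,0]],[[0,0.056,0.53],[0,0,0]],[[0,0.056,0.56],[0,0,0]]]}}

```text
t: 15.28
ee_pos: [484.2, 219.6, 155.9]
orientation: [-2.337, -0.344, 0.146]
ft_force: [0.5, -0.8, 0.4]
width: 70.4
```

Run:
```python
from g import *
print(pose()[0])
seq([(T,rot)])
t=snap('top','t9');s=snap('scene','s9')
a=cv2.imread('pics/s9.png')[230:340,260:380];b=cv2.imread('pics/t9.png')[190:300,140:260]
cv2.imwrite('pics/c9.png',np.hstack([cv2.resize(a,(400,367)),cv2.resize(b,(400,367))]))
```

```text
[484.2147144  219.59666733 155.9021766 ]
[[-0.013, -0.015, 0.546], [0.001, -0.003, -0.006]] dist 82 deg 0.4
```

View pics/c9.png

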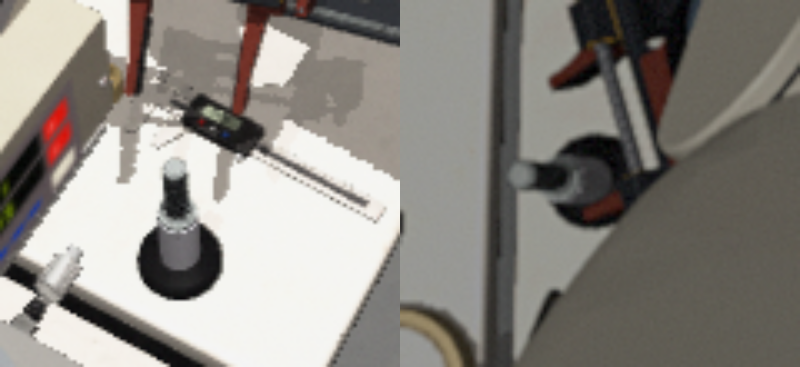

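>>> {"method": "move_arm", "body": {"motion": [[[0,0,0.12],[0,0,0]],[[-0.01,-0.01,0.26],[0,0,0]],[[-0.013,-0.015,0.4],[0,-0.003,-0.005]],[[-0.013,-0.015,0.5],[0,-0.003,-0.005]],[[-0.013,-0.015,0.545],[0,-0.003,-0.005]]]}}

```text
t: 16.0
ee_pos: [465.1, 276.1, 99.7]
orientation: [-2.336, -0.352, 0.146]
ft_force: [-0.0, 0.9, -0.1]
width: 70.3
```

Run:
```python
from g import *
print(pose()[0], ctrl.get_obs()['ft_force'])
seq([(T,rot)])
t=snap('top','t10');s=snap('scene','s10')
a=cv2.imread('pics/s10.png')[250:330,270:350];b=cv2.imread('pics/t10.png')[200:280,150:230]
cv2.imwrite('pics/c10.png',np.hstack([cv2.resize(a,(400,400)),cv2.resize(b,(400,400))]))
```

```text
[465.07534613 276.1384447   99.71055314] [-0.03012692  0.88860589 -0.05782459]
[[-0.001, 0.002, -0.001], [0.001, 0.0, -0.001]] dist 0 deg 0.1
```

View pics/c10.png

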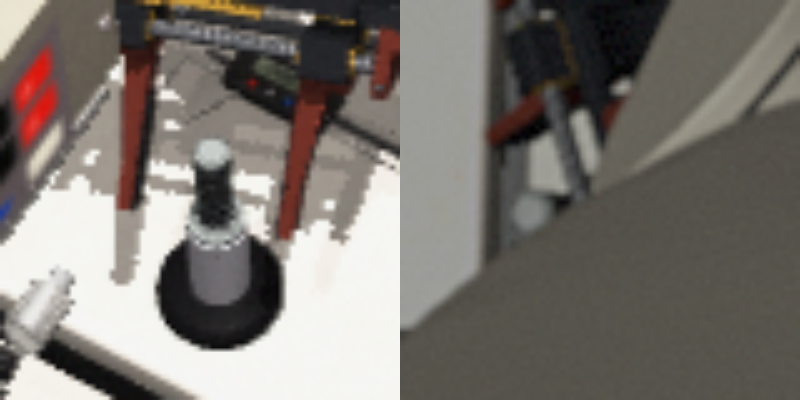

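>>> {"method": "move_arm", "body": {"motion": [[[0,0,0],[0,0,0]],[[0,0,0],[0,0,0]],[[0,0,0],[0,0,0]],[[0,0,0],[0,0,0]],[[0,0,0],[0,0,0]]], "gripper": 0}}

```text
t: 16.73
ee_pos: [465.9, 275.2, 100.7]
orientation: [-2.336, -0.352, 0.144]
ft_force: [0.2, -0.1, 0.3]
width: 23.7
```

>>> {"method": "move_arm", "body": {"motion": [[[0,0,0],[0,0,0]],[[0,0,0],[0,0,0]],[[0,0,0],[0,0,0]],[[0,0,0],[0,0,0]],[[0,0,0],[0,0,0]]]}}

```text
t: 17.35
ee_pos: [465.8, 275.3, 100.6]
orientation: [-2.336, -0.352, 0.145]
ft_force: [-0.5, -0.3, -1.0]
width: 17.9
```

Run:
```python
from g import *
p,r=pose();o=ctrl.get_obs();print(p,o['ft_force'],o['width'],o['t'])
np.save('rg.npy',r.as_matrix());np.save('pg.npy',p)
print('jawtilt',np.degrees(np.arcsin(r.as_matrix()[2,0])),r.inv().apply([0,0,60])/150)
t=snap('top','t11');s=snap('scene','s11')
a=cv2.imread('pics/s11.png')[250:330,270:350];b=cv2.imread('pics/t11.png')[200:280,150:230]
cv2.imwrite('pics/c11.png',np.hstack([cv2.resize(a,(400,400)),cv2.resize(b,(400,400))]))
```

```text
[465.7961528  275.26807786 100.63265662] [-0.52032356 -0.3491309  -0.98426337] 17.8884295550296 17.35
jawtilt 0.033196460332255186 [ 2.31755000e-04 -2.82381726e-01 -2.83302855e-01]
```

View pics/c11.png

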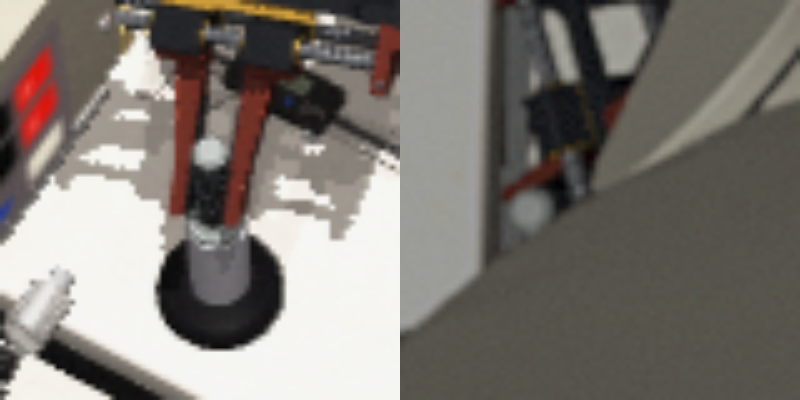

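>>> {"method": "move_arm", "body": {"motion": [[[0,-0.03,-0.03],[0,0,0]],[[0,-0.1,-0.1],[0,0,0]],[[0,-0.2,-0.2],[0,0,0]],[[0,-0.32,-0.32],[0,0,0]],[[0,-0.45,-0.45],[0,0,0]]]}}

```text
t: 18.08
ee_pos: [465.7, 275.4, 197.8]
orientation: [-2.336, -0.352, 0.144]
ft_force: [0.5, -0.3, -1.7]
width: 17.1
```

Run:
```python
from g import *
p,r=pose();o=ctrl.get_obs();print(p,o['ft_force'],o['width'],o['t'],o['qpos'])
t=snap('top','t12');s=snap('scene','s12')
a=cv2.imread('pics/s12.png')[220:320,270:370];b=cv2.imread('pics/t12.png')[180:280,130:230]
cv2.imwrite('pics/c12.png',np.hstack([cv2.resize(a,(400,400),interpolation=cv2.INTER_CUBIC),cv2.resize(b,(400,400))]))
pg=np.load('pg.npy');rg=R.from_matrix(np.load('rg.npy'))
Gt=rg.inv().apply(np.array([469,263.5,72])-pg); ax=rg.inv().apply([0,0,1]); print('collar in tool',Gt,'ax',ax)
np.save('gt.npy',Gt);np.save('ax.npy',ax)
c=p+r.apply(Gt)
for h in (-55,0,6,70): print(h,(pix(s,c+[0,0,h])-[270,220]+.5)*4,(pix(t,c+[0,0,h])-[130,180]+.5)*4)
```

```text
[465.65158456 275.40544301 197.7766327 ] [ 0.48983899 -0.34344876 -1.72164777] 17.14474659303128 18.075 [ 0.10253572  0.45851835  1.90651093  0.8616245   1.14903137 -0.71875271]
collar in tool [-0.41838431 28.84668666 11.67368587] ax [ 5.79387500e-04 -7.05954314e-01 -7.08257136e-01]
-55 [170.15234976 263.67750535] [201.09911928 252.73384223]
0 [166.90881189 215.51810873] [159.24232367 249.18784032]
6 [166.53993704 210.04112939] [154.31647172 248.77053459]
70 [162.40447462 148.63861689] [ 96.59714035 243.88069875]
```

View pics/c12.png

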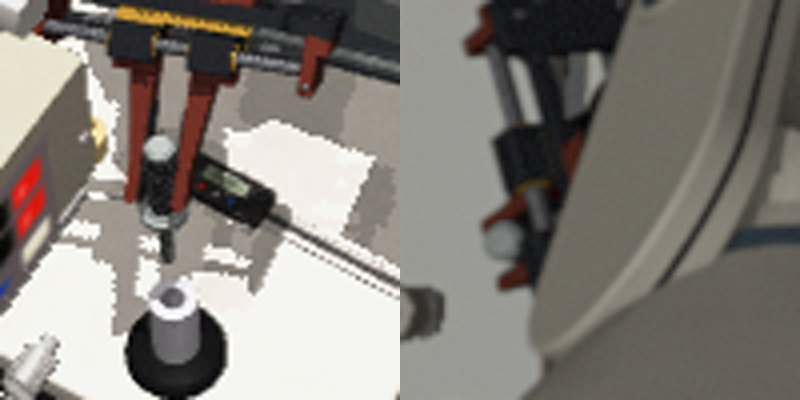

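```bash
cat > ins.py <<'E'
from plan import *
Gt=np.load('gt.npy'); ax=np.load('ax.npy'); Gt=Gt.copy(); Gt[0]=0
M=np.array([644.6,-11.45,72])
def tcp(C,yaw=.25,a=np.radians(44.93)):
    rot=tool(yaw,a); return np.array(C,float)-rot.apply(Gt),rot
def cur():
    p,r=pose(); c=p+r.apply(Gt); z=r.apply(ax); return c,z
E
python3 - <<'E'
from ins import *
print(cur())
seq([tcp((530,170,175)),tcp((600,60,165)),tcp((644.6,-11.45,160)),tcp((644.6,-11.45,135))])
E
```

```text
(array([471.03471932, 264.0794587 , 170.75261197]), array([-0.0057927 , -0.00103074,  0.99998269]))
[[0.197, 0.488, -0.524], [0.001, 0.028, 0.037]] dist 111 deg 2.8
[[0.271, 0.632, -0.536], [0.0, 0.0, 0.0]] dist 131 deg 0.0
[[0.17, 0.402, -0.354], [0.0, 0.0, 0.0]] dist 84 deg 0.0
[[0.0, 0.118, 0.118], [0.0, 0.0, 0.0]] dist 25 deg 0.0
```

Run:
```python
from ins import *
print(np.load('gt.npy'),np.load('pg.npy'),np.load('rg.npy').round(4)); p,r=pose(); print(p,r.as_matrix().round(4)); print(ctrl.get_obs()['orientation'],pose()[0],ctrl.get_obs()['orientation'])
```

```text
[-0.41838431 28.84668666 11.67368587] [465.7961528  275.26807786 100.63265662] [[ 9.557e-01  2.089e-01 -2.074e-01]
 [ 2.943e-01 -6.768e-01  6.748e-01]
 [ 6.000e-04 -7.060e-01 -7.083e-01]]
[467.26632141 275.69523535 199.37566532] [[ 0.9557  0.2129 -0.2032]
 [ 0.2942 -0.6761  0.6756]
 [ 0.0064 -0.7054 -0.7088]]
[-2.3360054  -0.35461987  0.13762393] [467.26632141 275.69523535 199.37566532] [-2.3360054  -0.35461987  0.13762393]
```

>>> {"method": "move_arm", "body": {"motion": [[[0.06,0.15,-0.16],[0,0.01,0.01]],[[0.13,0.32,-0.35],[0,0.02,0.02]],[[0.2,0.49,-0.52],[0,0.028,0.037]],[[0.29,0.7,-0.7],[0,0.028,0.037]],[[0.37,0.9,-0.87],[0,0.028,0.037]]]}}

```text
t: 18.8
ee_pos: [574.5, 111.1, 192.6]
orientation: [-2.344, -0.292, 0.129]
ft_force: [0.9, 0.4, -1.2]
width: 17.6
```

Run:
```python
from ins import *
print(cur())
seq([tcp((600,60,165)),tcp((644.6,-11.45,160))])
```

```text
(array([577.32921175,  99.24887865, 163.9715358 ]), array([0.00662906, 0.00181873, 0.99997637]))
[[0.08, 0.201, -0.211], [0.001, 0.005, -0.004]] dist 45 deg 0.4
[[0.17, 0.402, -0.354], [0.0, 0.0, 0.0]] dist 84 deg 0.0
```

>>> {"method": "move_arm", "body": {"motion": [[[0.05,0.12,-0.12],[0,0,0]],[[0.1,0.25,-0.25],[0,0,0]],[[0.17,0.42,-0.4],[0,0.005,-0.004]],[[0.23,0.55,-0.52],[0,0.005,-0.004]],[[0.25,0.6,-0.565],[0,0.005,-0.004]]]}}

```text
t: 19.42
ee_pos: [641.4, 0.8, 188.6]
orientation: [-2.343, -0.293, 0.121]
ft_force: [-0.1, -0.8, -1.4]
width: 17.3
```

>>> {"method": "move_arm", "body": {"motion": [[[0,0.04,0.04],[0,0,0]],[[0,0.08,0.08],[0,0,0]],[[0,0.11,0.11],[0,0,0]],[[0,0.11,0.11],[0,0,0]],[[0,0.11,0.11],[0,0,0]]]}}

```text
t: 20.05
ee_pos: [641.1, 2.1, 166.4]
orientation: [-2.343, -0.295, 0.121]
ft_force: [0.1, -0.8, -0.7]
width: 17.5
```

Run:
```python
from ins import *
c,z=cur();print(c,z)
t=snap('top','t13');s=snap('scene','s13')
a=cv2.imread('pics/s13.png')[155:225,280:350];b=cv2.imread('pics/t13.png')[120:190,270:340]
cv2.imwrite('pics/c13.png',np.hstack([cv2.resize(a,(400,400),interpolation=cv2.INTER_CUBIC),cv2.resize(b,(400,400))]))
for h in (-55,-50,0,6,70): print(h,(pix(s,c+z*h)-[280,155]+.5)*400/70)
print('mouth',(pix(s,M)-[280,155]+.5)*400/70)
print(ctrl.get_obs()['t'])
for k in (0,1): print(cur()[0])
```

```text
[644.10421358  -9.66626086 137.8044715 ] [-4.64037981e-04  4.77894243e-05  9.99999891e-01]
-55 [164.93712258 228.85679427]
-50 [164.54647462 222.43024815]
0 [160.51764486 156.15200577]
6 [160.01871527 147.94411955]
70 [154.47585248  56.75853338]
mouth [166.76077656 240.04481987]
20.15
[644.25479723  -9.87154714 137.98206135]
[644.25479723  -9.87154714 137.98206135]
```

View pics/c13.png

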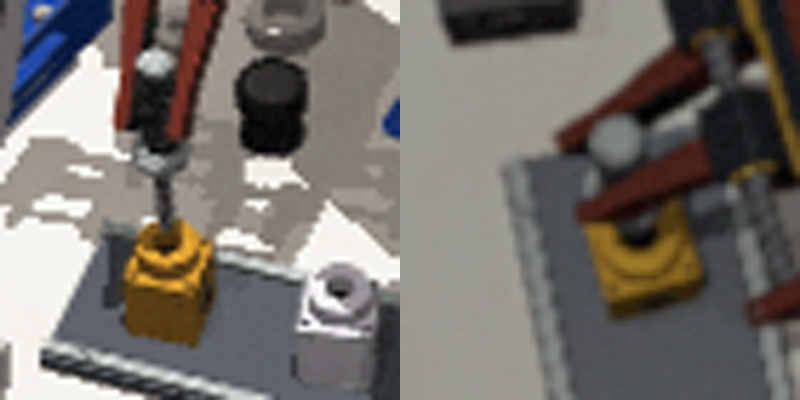

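Run:
```python
from ins import *
c,z=cur()
t=ctrl.get_image('top');s=ctrl.get_image('scene')
out=[]
for im,w in((s,(160,210,285,335)),(t,(135,185,285,335))):
    k=8;a=cv2.resize(cv2.cvtColor(im['pixels'],cv2.COLOR_RGB2BGR)[w[0]:w[1],w[2]:w[3]],None,fx=k,fy=k,interpolation=cv2.INTER_CUBIC)
    f=lambda X:tuple(int(v) for v in (pix(im,X)-[w[2],w[0]]+.5)*k)
    circ=lambda C,rad,col:cv2.polylines(a,[np.array([f(C+[rad*np.cos(q),rad*np.sin(q),0]) for q in np.linspace(0,6.28,40)])],True,col,1)
    circ(M,7.5,(0,255,0));circ(M,17,(0,255,0));circ(c,15,(255,0,0));circ(c-z*53,4,(255,0,0));circ(c+z*70,9,(255,0,0))
    out.append(a)
cv2.imwrite('pics/ov2.png',np.hstack(out))
```

```text
(no output)
```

View pics/ov2.png

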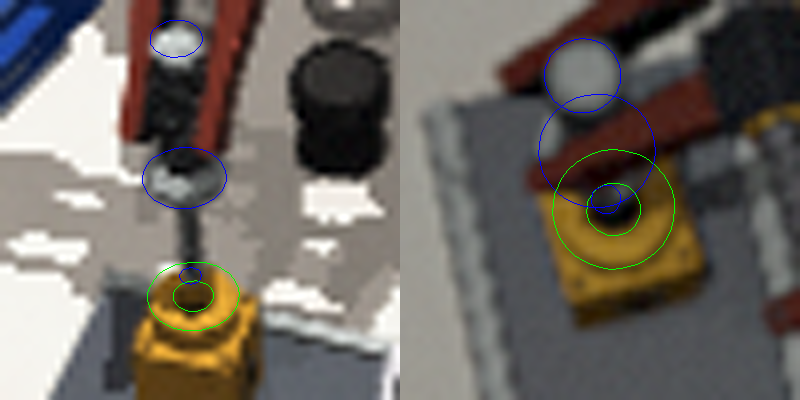

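Run:
```python
from ins import *
print(cur());C=M.copy()
seq([tcp((*M[:2],135)),tcp((*M[:2],90))])
p,r=pose();print(delta(p,r,*tcp((*M[:2],90))))
```

```text
(array([644.26967747,  -9.96758078, 137.9531649 ]), array([-8.67757756e-04,  2.13596024e-04,  9.99999601e-01]))
[[-0.0, 0.021, 0.007], [0.001, -0.001, 0.001]] dist 3 deg 0.1
[[0.0, 0.212, 0.212], [0.0, 0.0, 0.0]] dist 45 deg 0.0
[[-0.0, 0.233, 0.219], [0.001, -0.001, 0.001]]
```

>>> {"method": "move_arm", "body": {"motion": [[[0,0.021,0.007],[0,0,0]],[[0,0.06,0.046],[0,0,0]],[[0,0.12,0.106],[0,0,0]],[[0,0.18,0.166],[0,0,0]],[[0,0.21,0.196],[0,0,0]]]}}

```text
t: 20.88
ee_pos: [640.9, 0.5, 121.7]
orientation: [-2.342, -0.294, 0.123]
ft_force: [-0.1, 0.3, -1.1]
width: 17.3
```

Run:
```python
from ins import *
print(cur(),ctrl.get_obs()['ft_force'])
t=ctrl.get_image('top');s=ctrl.get_image('scene')
c,z=cur();print(c)
out=[]
for im,w in((s,(160,210,285,335)),(t,(135,185,285,335))):
    k=8;a=cv2.resize(cv2.cvtColor(im['pixels'],cv2.COLOR_RGB2BGR)[w[0]:w[1],w[2]:w[3]],None,fx=k,fy=k,interpolation=cv2.INTER_CUBIC)
    f=lambda X:tuple(int(v) for v in (pix(im,X)-[w[2],w[0]]+.5)*k)
    circ=lambda C,rad,col:cv2.polylines(a,[np.array([f(C+[rad*np.cos(q),rad*np.sin(q),0]) for q in np.linspace(0,6.28,40)])],True,col,1)
    circ(M,7.5,(0,255,0));circ(M,17,(0,255,0));circ(c,15,(255,0,0));circ(c+z*70,9,(255,0,0))
    out.append(a)
cv2.imwrite('pics/ov3.png',np.hstack(out))
seq([tcp(M+[0,0,12])])
```

```text
(array([643.85878151, -11.27404909,  93.02747351]), array([ 1.57677895e-03, -4.49580203e-04,  9.99998656e-01])) [-0.10130056  0.33541215 -1.12130903]
[643.9359376  -11.26649911  93.37198447]
[[0.004, 0.046, 0.043], [-0.0, 0.0, -0.001]] dist 9 deg 0.1
```

View pics/ov3.png

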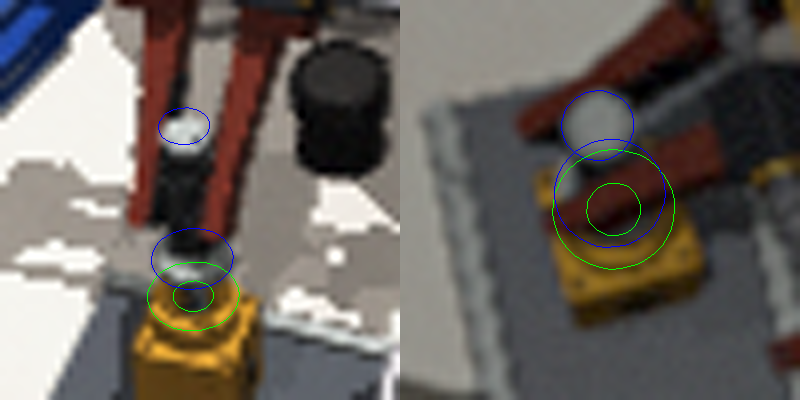

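>>> {"method": "move_arm", "body": {"motion": [[[0.003,0.02,0.018],[0,0,0]],[[0.004,0.042,0.038],[0,0,0]],[[0.004,0.06,0.056],[0,0,0]],[[0.004,0.07,0.066],[0,0,0]],[[0.004,0.074,0.07],[0,0,0]]]}}

```text
t: 21.6
ee_pos: [642.3, 0.1, 108.2]
orientation: [-2.343, -0.295, 0.12]
ft_force: [-1.3, -0.2, 1.1]
width: 17.6
```

Run:
```python
from ins import *
print(cur(),ctrl.get_obs()['ft_force'])
seq([tcp(M)])
```

```text
(array([645.32974128, -11.71358323,  79.52476703]), array([-5.26660547e-04, -1.64478891e-04,  9.99999848e-01])) [-1.33737098 -0.21586305  1.09111323]
[[-0.004, 0.033, 0.038], [0.0, -0.001, 0.001]] dist 8 deg 0.1
```

>>> {"method": "move_arm", "body": {"motion": [[[-0.002,0.008,0.008],[0,0,0]],[[-0.002,0.015,0.016],[0,0,0]],[[-0.002,0.021,0.022],[0,0,0]],[[-0.002,0.026,0.027],[0,0,0]],[[-0.002,0.028,0.029],[0,0,0]]]}}

```text
t: 22.22
ee_pos: [642.0, 0.1, 101.8]
orientation: [-2.343, -0.294, 0.12]
ft_force: [1.0, -0.9, 2.0]
width: 17.1
```

Run:
```python
from ins import *
print(cur(),ctrl.get_obs()['ft_force'])
```

```text
(array([645.00793127, -11.74102014,  73.18851861]), array([-4.64379916e-04,  9.57167963e-05,  9.99999888e-01])) [ 0.98842886 -0.86699683  2.01668455]
```

Small steps until the collar seats.

>>> {"method": "move_arm", "body": {"motion": [[[0,0.002,0.002],[0,0,0]],[[0,0.003,0.003],[0,0,0]],[[0,0.005,0.005],[0,0,0]],[[0,0.006,0.006],[0,0,0]],[[0,0.007,0.007],[0,0,0]]]}}

```text
t: 22.85
ee_pos: [641.9, 0.1, 100.6]
orientation: [-2.343, -0.295, 0.12]
ft_force: [1.0, -0.3, 3.9]
width: 17.5
```

>>> {"method": "move_arm", "body": {"motion": [[[0,0.001,0.001],[0,0,0]],[[0,0.002,0.002],[0,0,0]],[[0,0.003,0.003],[0,0,0]],[[0,0.003,0.003],[0,0,0]],[[0,0.003,0.003],[0,0,0]]]}}

```text
t: 23.48
ee_pos: [642.0, 0.1, 100.6]
orientation: [-2.342, -0.295, 0.12]
ft_force: [-1.2, -2.0, 7.0]
width: 17.6
```

Run:
```python
from ins import *
print(cur(),ctrl.get_obs()['ft_force'],ctrl.get_obs()['moment'])
```

```text
(array([644.99941628, -11.66482879,  71.9354306 ]), array([-5.71354463e-04, -6.60605779e-04,  9.99999619e-01])) [-1.24210962 -1.97419618  6.9530256 ] [ 0.28249765 -0.05253383  0.02268824]
```

>>> {"method": "move_arm", "body": {"motion": [[[0,0.001,0.001],[0,0,0]],[[0,0.002,0.002],[0,0,0]],[[0,0.002,0.002],[0,0,0]],[[0,0.002,0.002],[0,0,0]],[[0,0.002,0.002],[0,0,0]]]}}

```text
t: 24.1
ee_pos: [641.9, 0.1, 100.5]
orientation: [-2.342, -0.295, 0.12]
ft_force: [-0.4, -0.9, 8.9]
width: 17.4
```

Run:
```python
from ins import *
print(cur(),ctrl.get_obs()['ft_force'],ctrl.get_obs()['moment'])
s=snap('scene','s14')
cv2.imwrite('pics/c14.png',cv2.resize(cv2.imread('pics/s14.png')[160:220,280:340],None,fx=8,fy=8,interpolation=cv2.INTER_CUBIC))
```

```text
(array([644.99671661, -11.6643179 ,  71.90555377]), array([-6.05107104e-04, -1.06079562e-03,  9.99999254e-01])) [-0.42418706 -0.88704171  8.94776451] [0.45791298 0.06623093 0.13479255]
```

View pics/c14.png

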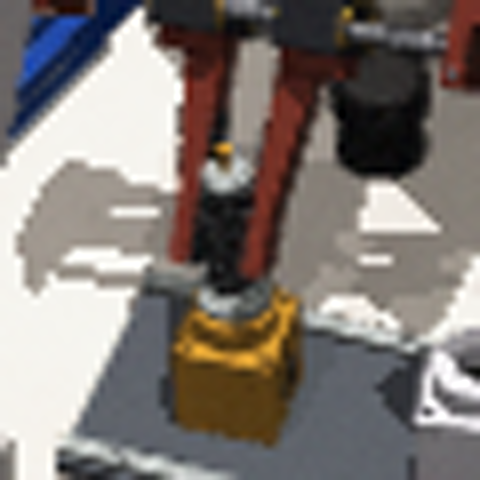

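>>> {"method": "move_arm", "body": {"motion": [[[0,-0.01,-0.01],[0,0,0]],[[0,-0.035,-0.035],[0,0,0]],[[0,-0.07,-0.07],[0,0,0]],[[0,-0.12,-0.12],[0,0,0]],[[0,-0.17,-0.17],[0,0,0]]]}}

```text
t: 24.78
ee_pos: [641.9, 0.1, 136.2]
orientation: [-2.343, -0.295, 0.12]
ft_force: [0.4, 0.1, -2.4]
width: 17.9
```

>>> {"method": "move_arm", "body": {"motion": [[[0,-0.06,-0.06],[0,0,0]],[[0,-0.12,-0.12],[0,0,0]],[[0,-0.18,-0.18],[0,0,0]],[[0,-0.23,-0.23],[0,0,0]],[[0,-0.26,-0.26],[0,0,0]]]}}

```text
t: 25.4
ee_pos: [641.9, 0.2, 191.4]
orientation: [-2.343, -0.295, 0.12]
ft_force: [0.2, -0.2, -1.6]
width: 17.7
```

Run:
```python
from ins import *
o=ctrl.get_obs();c,z=cur();print(c,z,o['ft_force'],o['qpos'],o['t'])
s=snap('scene','s15');t=snap('top','t15')
f=lambda q,im:cv2.resize(cv2.imread(q)[im[0]:im[1],im[2]:im[3]],(400,400),interpolation=cv2.INTER_CUBIC)
cv2.imwrite('pics/c15.png',np.hstack([f('pics/s15.png',(145,215,275,345)),f('pics/t15.png',(120,190,270,340))]))
for n in('gauge_tip','gauge_collar'):
  for cam in('scene','top'): print(n,cam,[(r['location'],r['p']) for r in ctrl.pinpoint(cam,n)[:1]])
```

```text
[644.9401603  -11.64257545 162.74555188] [-9.09099369e-04  2.67878821e-04  9.99999551e-01] [ 0.21733649 -0.1792592  -1.57895345] [-0.31168336  0.70351016  1.44855009  0.64290637  1.49494585 -0.78311415] 25.4
gauge_tip scene [([641.7, -12.8, 119.1], 0.37)]
gauge_tip top []
gauge_collar scene [([646.3, -12.6, 160.3], 0.76)]
gauge_collar top [([643.6, -6.8, 164.4], 0.45)]
```

View pics/c15.png

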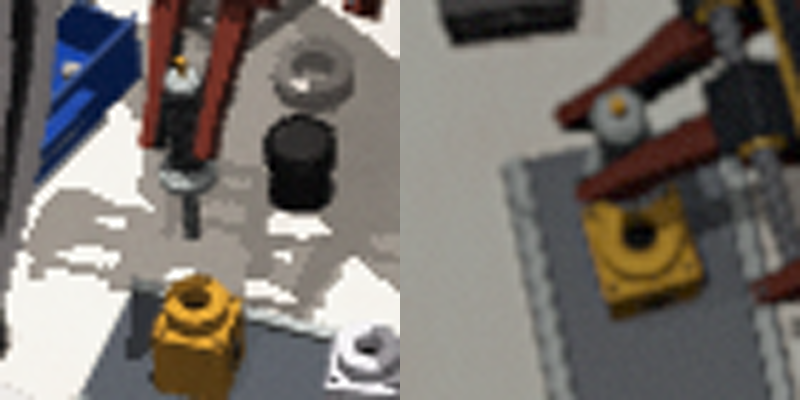

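View pics/s15.png

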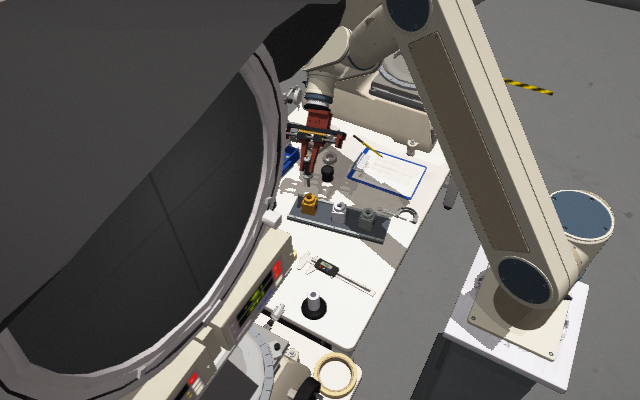

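Run:
```python
from ins import *
w=[tcp((610,-50,215),.1,.1),tcp((560,-150,225),-.1,-.4),tcp((512,-272,210),-.3,np.radians(-45.07))]
for a in w: print(a[0])
seq(w)
```

```text
[607.25087229 -22.60042161 229.49522936]
[ 563.1063672  -119.03994263  224.51874781]
[ 520.46292244 -244.64167246  197.82185846]
[[-0.259, -0.121, -0.251], [-0.652, 0.062, 0.132]] dist 57 deg 40.1
[[-0.357, 0.611, -0.028], [-0.476, -0.029, 0.191]] dist 106 deg 30.8
[[-0.199, 0.724, 0.499], [-0.368, -0.107, 0.159]] dist 135 deg 24.9
```

>>> {"method": "move_arm", "body": {"motion": [[[-0.05,-0.02,-0.05],[-0.13,0.01,0.02]],[[-0.1,-0.05,-0.1],[-0.26,0.02,0.05]],[[-0.16,-0.07,-0.15],[-0.39,0.04,0.08]],[[-0.21,-0.1,-0.2],[-0.52,0.05,0.1]],[[-0.26,-0.12,-0.25],[-0.65,0.06,0.13]]]}}

```text
t: 26.32
ee_pos: [606.9, -22.9, 230.2]
orientation: [-3.04, -0.154, 0.008]
ft_force: [0.5, -0.5, -1.9]
width: 17.4
```

Run:
```python
from ins import *
print(cur(),ctrl.get_obs()['qpos'])
seq([tcp((560,-150,225),-.1,-.4),tcp((512,-272,210),-.3,np.radians(-45.07))])
```

```text
(array([609.69455261, -50.32123049, 215.78912375]), array([-0.06355588,  0.6301077 ,  0.77390241])) [-0.10614053  0.39790953  1.65405447  0.1069149   1.11221208 -0.25608956]
[[-0.355, 0.609, -0.022], [-0.474, -0.029, 0.192]] dist 106 deg 30.7
[[-0.199, 0.724, 0.499], [-0.368, -0.107, 0.159]] dist 135 deg 24.9
```

>>> {"method": "move_arm", "body": {"motion": [[[-0.07,0.12,0],[-0.09,-0.01,0.04]],[[-0.14,0.24,-0.01],[-0.19,-0.01,0.08]],[[-0.21,0.36,-0.01],[-0.28,-0.02,0.11]],[[-0.28,0.49,-0.02],[-0.38,-0.02,0.15]],[[-0.355,0.61,-0.02],[-0.474,-0.03,0.19]]]}}

```text
t: 26.95
ee_pos: [563.1, -119.4, 223.4]
orientation: [2.739, -0.134, -0.031]
ft_force: [-0.3, 0.1, -1.5]
width: 17.2
```

Run:
```python
from ins import *
print(cur(),ctrl.get_obs()['qpos'])
seq([tcp((512,-272,210),-.3,np.radians(-45.07))])
s=snap('scene','s16')
```

```text
(array([ 560.00850745, -150.37487063,  223.85813469]), array([0.09229952, 0.92118504, 0.37801974])) [-0.02008495  0.37993475  1.76019822 -0.45419504  1.08250425  0.30990039]
[[-0.2, 0.725, 0.491], [-0.368, -0.106, 0.162]] dist 135 deg 25.0
```

View pics/s16.png

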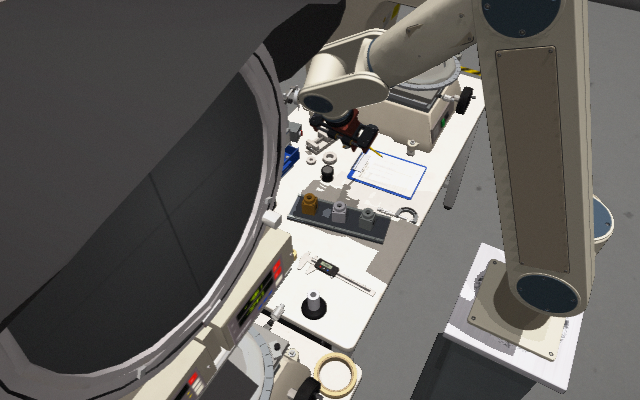

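>>> {"method": "move_arm", "body": {"motion": [[[-0.04,0.14,0.1],[-0.07,-0.02,0.03]],[[-0.08,0.29,0.2],[-0.15,-0.04,0.06]],[[-0.12,0.43,0.3],[-0.22,-0.06,0.1]],[[-0.16,0.56,0.4],[-0.3,-0.08,0.13]],[[-0.19,0.68,0.47],[-0.368,-0.106,0.162]]]}}

```text
t: 27.62
ee_pos: [522.8, -237.2, 197.1]
orientation: [2.336, -0.352, -0.149]
ft_force: [-0.4, -0.2, -0.8]
width: 17.4
```

>>> {"method": "move_arm", "body": {"motion": [[[0,0,0],[0,0,0]],[[0,0,0],[0,0,0]],[[0,0,0],[0,0,0]],[[0,0,0],[0,0,0]],[[0,0,0],[0,0,0]]]}}

```text
t: 28.25
ee_pos: [523.7, -236.8, 198.2]
orientation: [2.337, -0.351, -0.145]
ft_force: [0.7, -1.0, -1.1]
width: 18.0
```

Run:
```python
from ins import *
o=ctrl.get_obs();c,z=cur();print(c,z,np.arccos(z[2]),o['qpos'],o['qvel'],o['width'],o['ft_force'])
s=snap('scene','s17');t=snap('top','t17')
f=lambda q,im:cv2.resize(cv2.imread(q)[im[0]:im[1],im[2]:im[3]],(400,400),interpolation=cv2.INTER_CUBIC)
cv2.imwrite('pics/c17.png',np.hstack([f('pics/s17.png',(110,230,290,410)),f('pics/t17.png',(140,270,290,420))]))
for n in('gauge_tip','gauge_collar','gauge_grip'):
  for cam in('scene','top'): print(n,cam,[(np.round(r['location']),r['p']) for r in ctrl.pinpoint(cam,n)[:1]])
```

```text
[ 515.29104607 -264.26682157  210.32655213] [0.2939743  0.95580534 0.00390584] 1.5668904726424762 [-0.06783336  0.52199953  1.78428701 -0.82596469  1.20645456  0.6878608 ] [-0.0024221   0.00264067  0.00033744 -0.00128598  0.0005662   0.00143551] 17.983940224077884 [ 0.71914131 -0.98925286 -1.13059726]
gauge_tip scene [(array([644.,  -9.,  43.]), 0.44)]
gauge_tip top [(array([ 502., -308.,  213.]), 0.45)]
gauge_collar scene [(array([ 514., -263.,  212.]), 0.51)]
gauge_collar top [(array([ 515., -260.,  212.]), 0.94)]
gauge_grip scene [(array([ 702., -242.,   -2.]), 0.57)]
gauge_grip top [(array([ 526., -225.,  208.]), 0.55)]
```

View pics/c17.png

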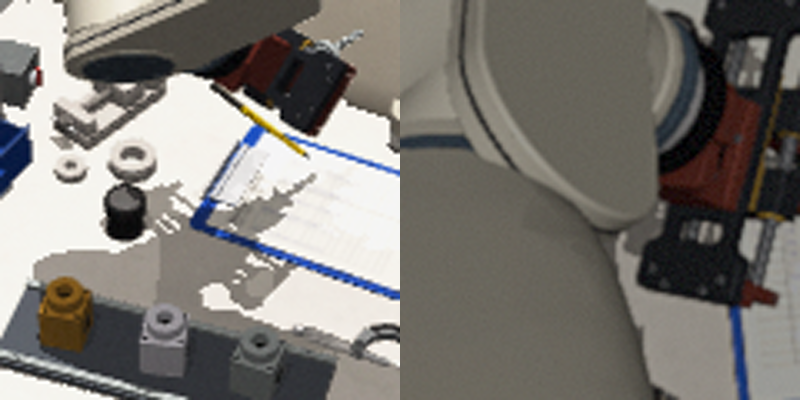

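Run:
```python
from ins import *
t=ctrl.get_image('top');c,z=cur();print(c,z)
cv2.imwrite('pics/c18.png',cv2.resize(cv2.imread('pics/t17.png')[165:255,365:465],None,fx=6,fy=6,interpolation=cv2.INTER_CUBIC))
for h in(-55,-44,0,70):print(h,(pix(t,c+z*h)-[365,165]+.5)*6)
```

```text
[ 515.14886538 -264.41786597  210.02231716] [0.29424083 0.95572518 0.00342242]
-55 [686.47998921 309.86519999]
-44 [650.30063184 300.09183855]
0 [506.34152144 261.20324239]
70 [279.78665458 200.00252573]
```

View pics/c18.png

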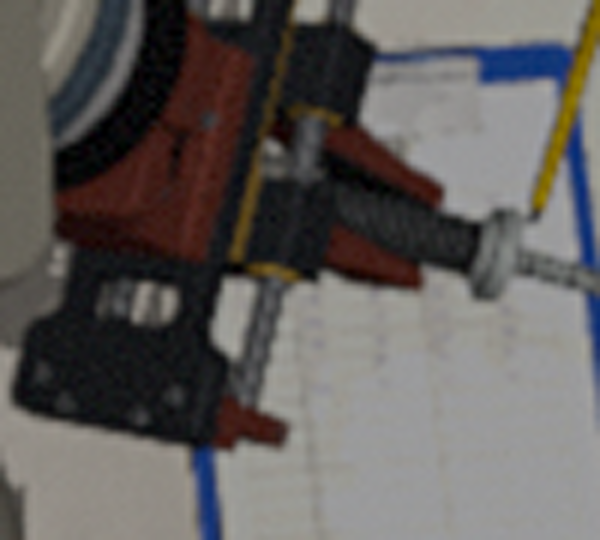

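Run:
```python
import cv2
cv2.imwrite('pics/c19.png',cv2.resize(cv2.imread('pics/t17.png')[190:240,430:490],None,fx=10,fy=10,interpolation=cv2.INTER_CUBIC))
```

View pics/c19.png

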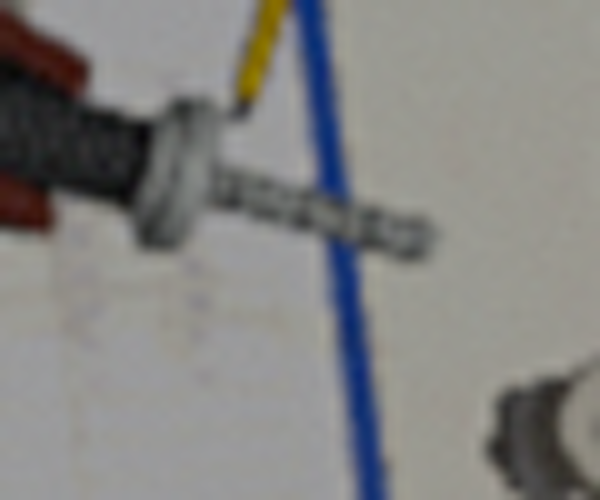

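Run:
```python
from ins import *
print(ctrl.get_obs()['t'],np.abs(ctrl.get_obs()['qvel']).max(),cur()[0]); print(ctrl.close_job())
```

```text
28.7 0.0013379886327628341 [ 515.14886538 -264.41786597  210.02231716]
the job is handed in; nothing more can be done
None
```

I stood the brass housing upright in the lane and used the gauge to measure its bore. I handed the job in with the gauge held level over the clipboard, at 28.7 s of the 56 s allowed.

**What I did**
- **Housing:** I gripped it lying down, turned it a quarter turn in the air and set it between the rails, bored end up. It took its weight gently before I let go.
- **Gauge:** I lifted it out of its stand and lowered it into the bore until the collar sat on the rim. The height stopped changing while the force rose to about 9 N, and I then drew it straight up.

**Last checks**
- **Final pose:** The gauge axis was about 1.567 rad from vertical. The collar was near (515, -264, 210) mm, against the clipboard's centre at about (509, -280). The arm was still, with the fingers 18 mm apart on the handle.
- **Pin:** About 42–46 mm showed in the pictures, so it was pushed back roughly 9–13 mm. That agrees with the 11 mm expected, but the pictures cannot confirm the 9.8–12.2 mm limits.
- **Other objects:** In the last scene picture the brass housing and its two neighbours stood upright. The loupe and setting ring looked undisturbed. The weight was not checked at the end.

**Disagreements**
- The trained networks gave some false locations at the end. The scene camera placed the gauge tip at the brass housing and the gauge grip at the setting ring, so I discarded both.
- The measured tool position wandered by up to about 2 mm between readings.

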